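# Set out the painting corner round the tape roll and the tin

## Robot

A 6-joint arm with a two-finger parallel gripper is mounted at the origin on the work surface; the furniture and walls round the work are solid. World frame = base frame: x ahead of the robot, y to its left, z up, the work surface at z = 0. Lengths are in m, angles in rad, forces in N, time in s.
With the tool pointing down it reaches from about 0.425 to 0.95 m from the base axis. Payload 3.5 kg.
Tool frame: the origin (TCP) lies on the centre line of the jaws, within the pads' length; the fingertips stand 11 mm ahead of it and the grasp point (between the pads) lies 8 mm behind it; y points along the fingers, x is the direction in which the jaws open and shut, and the axes are right-handed (so a half turn about y gives the same grasp; the last joint's range is limited). The gripper opens to 85 mm and grips with 20 to 120 N. Pads are 22 mm wide; open, the fingers measure 114 mm over their backs; the gripper's body (76 mm by 85 mm) begins 54 mm behind the grasp point. The pads swing forward as they close: fully open they stand 13 mm farther back than shut.
Start: joints at [1.077, 0.286, 1.577, -0, 1.279, -0.15], TCP at [0.227, 0.635, 0.21] pointing down, gripper open.
Joint ranges: [-2.77, 2.77], [-0.9, 2.22], [0.21, 2.48], [-1.53, 4.67], [0.24, 2.81], [-2.84, 2.84]. Speed limits (rad/s): [2.79, 2.79, 3.14, 3.14, 3.14, 3.14].

## Interface

Orientations are given as a unit quaternion [x, y, z, w].
In Python, from plant import get_state, read_camera, sign_off gives the robot as it stands.
- The arm moves only by the shell command python3 -m inch 'ROWS' [FORCE]. ROWS is JSON, a list of rows, each an object of numbers: "ax", "ay", "az": the turn, a rotation vector about the tool's x, y, z in rad; "x", "y", "z": the shift along the tool's x, y, z in mm; "hand": the closure, from -1 (fully open) to 1 (shut). In form: [{"ax": .., "ay": .., "az": .., "x": .., "y": .., "z": .., "hand": ..}, ...]. A call has 1 to 5 rows; each row shifts and turns the commanded pose from where the row before left it, along the tool's axes as they then stand; what a row does not reach is not made up. A row lasts 1/12 s, in which the tool goes at most 41.7 mm and 7.16 degrees, less where a joint would pass 70% of its speed; a pose out of reach is approached as far as the arm can. A call with a gripper value outside its range is refused whole. The fingers move at their own pace and stop on an object; FORCE is the grip in N (left out, the last holds). Time passes only in rows, so rows that do not move let the fingers close. It gives the time, the measured TCP pose, the force and the opening at its end, in the units of the state.
- get_state(): the state, without advancing time (a new reading comes with each control period).
- read_camera(name): name is "side" or "top"; returns a dict with "img" (400x640x3 uint8, red, green, blue), "fov_y" (degrees; the focal length in pixels is half the picture's height over the tangent of half this angle, whatever the lens; pixels are square), "cx", "cy" (the principal point, pixels), "distortion" ([k1, k2, p1, p2, k3] as OpenCV has them; the pictures are not rectified), "T" (4x4, takes a point from camera to world coordinates). Camera axes: x right, y down, z forward; pixel columns grow to the right and rows downward; lengths in m; the calibration is good to about 2 mm. A picture is of the moment at which its call begins. There is no depth.
- sign_off(): hands the job in, once; it reports no verdict.
The state is a dict: "time": time; "qpos": joint angles; "dq": joint speeds; "joint_efforts": joint torques, N m; "eef_pos": TCP position; "tcp_rot": TCP orientation; "contact_force": force on the tool from outside, world axes, zero at the start; "wrist_torque": the same for the moment, N m; "opening": opening from 0.0 (shut) to 1.0 (fully open).
Only numpy, scipy, OpenCV 4.12 (cv2) and the standard library are available. Lean on these libraries where they do the work, as an engineer would, in place of code of your own. Each camera call takes 0.05 s, during which the arm holds its last target. There are 200 camera calls.

## Task

Set out my painting corner, leaving the silver tin and the black-capped pots where they are: stand the red-capped pot down in the hole of the tape roll, the white-capped pot on the table halfway between the roll and the tin, and the green-capped glue bottle upright on the middle of the tin's lid. Lay the sanding block flat in front of the white pot (on the robot's side), a finger's width (about 18 mm) clear of it and centred on it, its length parallel to the line from roll to tin. Do not tip any pot or the bottle over, let go of everything, and leave it all standing still.

Things in the scene. Friction and masses are not known exactly. Their poses are not given: they have to be found in the camera images.
- red_pot: Small paint pot with a red cap, to be moved. Upright cylinder, 33 mm across, 34 mm high (cap from 23 mm up). Origin: centre of its underside, z up. About 45 g.
- white_pot: Larger paint pot with a white cap, to be moved. Upright cylinder, 38 mm across, 42 mm high. Origin: centre of its underside, z up. About 45 g.
- glue: Small white square glue bottle with a green cap, to be moved. Body 30 x 30 mm in its x and y, 43 mm high with shoulders at the top; cap 19 mm across, up to 61 mm. Origin: centre of its underside, z up. About 40 g.
- sanding_block: Brown sanding block lying flat, to be moved. 28 mm in its x, 70 mm in its y, 16 mm high. Origin: centre of its underside, z up. About 30 g.
- tape_roll: Roll of yellow masking tape lying flat, stuck down to the table (it cannot shift). 68 mm outside diameter, 18 mm high; the hole through it is 39 mm across (3 mm of room round the red pot), square-edged. Origin: centre of the hole on the table, z up. The tin's centre is about 210 mm away, to the left or to the right.
- tin: Slim closed pale silver tin with a few small blue and black marks on its lid, lying flat, loose, to stay there. 63 mm in its x, 113 mm in its y; the flat lid top is 17 mm above the table (0.4 kg, the lid does not open). Origin: centre of its underside, z up. Its y runs along the line between tin and tape roll (within 2 degrees); its x points away from the robot.
- olive_pot: Bystander: paint pot with a black cap and olive label, 33 mm across, 34 mm high, at the left near the vice. Loose; leave it alone. Origin: centre of its underside.
- blue_pot: Bystander: paint pot with a black cap and blue label, 33 mm across, 34 mm high, at the right near the lamp. Loose; leave it alone. Origin: centre of its underside.
- magnifier_lamp: Fixed magnifier lamp, an obstacle; origin at its clamp. In world terms its two thin bars run over the table at y = -0.24 to -0.17: from x 0.35, z 0.27 up to x 0.77, z 0.47. The ring lens (x 0.10 to 0.32, y -0.35 to -0.13) is at z 0.19 to 0.25, its open cover reaches z 0.45. Pass over it with the fingertips above z 0.5; all work is on its left.
- hobby_vice: Fixed small blue vice, an obstacle, 108 mm high; it fills about x 0.34 to 0.455, y 0.045 to 0.18. Origin: under its foot.

How it is judged:
By the outcome, as a careful person would: the job done as asked, in the order asked, and still so for the second after the job is handed in, with the robot touching nothing.
It also fails if it takes over 106 s, if anything falls off the work surface, if the arm or the gripper's body presses on something with over 40 N, if the wrist force passes 120 N, or if a joint passes its speed limit or range.

## Working session

There is one attempt and no reset: what is moved stays moved. The work goes in short steps, Python scripts to look and compute and a shell command to move; the robot and the scene stay as the last step left them, time stands still between calls to the robot, and variables do not carry over. Pictures are saved under pics/ and viewed, about 12 in all and at most 16, crops included, and the job is handed in when it is done.

```bash
ls; mkdir -p pics; python3 - <<'E'
from plant import get_state, read_camera
import cv2,numpy as np
print(get_state())
for n in("top","side"):
    c=read_camera(n); cv2.imwrite(f"pics/{n}0.png",c["img"][:,:,::-1]); print(n,c["fov_y"],c["cx"],c["cy"],c["distortion"]);print(np.round(c["T"],4))
E
```

```text
pics
{'time': 0.0, 'qpos': array([ 1.07700795e+00,  2.87178665e-01,  1.57822214e+00, -2.19781297e-05,
        1.27855395e+00, -1.50024378e-01]), 'dq': array([ 9.40333708e-04, -9.01476255e-04, -4.00646196e-04,  1.41300919e-03,
        1.81675298e-03,  4.45098821e-05]), 'joint_efforts': array([ 5.00766055e-04, -4.05998111e+01, -2.92617989e+01, -1.46812854e-04,
        5.86410257e-03, -4.88734440e-07]), 'eef_pos': array([0.22714786, 0.63487354, 0.20901411]), 'tcp_rot': array([ 0.57852909,  0.40637171, -0.4078591 , -0.57776905]), 'contact_force': array([-0.45485408, -0.82183687, -0.24147795]), 'wrist_torque': array([ 0.02729805,  0.00608321, -0.00658216]), 'opening': 0.9991583353986805}
top 50.03919342636125 316.14377389222 192.7741548779764 [-0.04800801  0.          0.          0.          0.        ]
[[ 0.0107 -0.9837  0.1792  0.3469]
 [-0.9998 -0.0074  0.0186  0.0014]
 [-0.017  -0.1794 -0.9836  0.8169]
 [ 0.      0.      0.      1.    ]]
side 56.598675555244256 320.86002343276675 201.84397389016124 [-0.0423688  0.         0.         0.         0.       ]
[[ 0.9997 -0.0221  0.0098  0.4784]
 [-0.0187 -0.4464  0.8946 -0.8197]
 [-0.0153 -0.8946 -0.4467  0.4208]
 [ 0.      0.      0.      1.    ]]
```

View pics/top0.png

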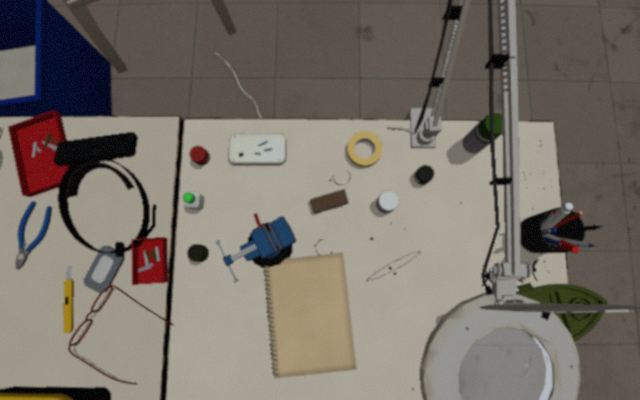

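View pics/side0.png

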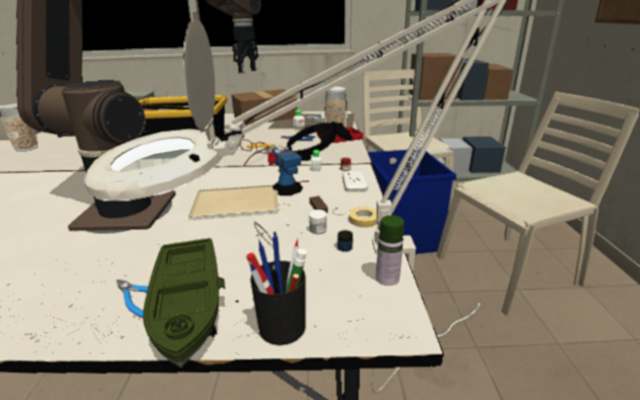

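```bash
cat > h.py <<'E'
import numpy as np, cv2
from plant import get_state, read_camera
from scipy.spatial.transform import Rotation as R
def K(c):
    f=200/np.tan(np.radians(c["fov_y"]/2)); return np.array([[f,0,c["cx"]],[0,f,c["cy"]],[0,0,1.]])
def p2w(c,px,z):
    u=cv2.undistortPoints(np.array(px,float).reshape(-1,1,2),K(c),np.array(c["distortion"]))[:,0]
    d=np.c_[u,np.ones(len(u))]@c["T"][:3,:3].T; o=c["T"][:3,3]
    return o+d*((z-o[2])/d[:,2])[:,None]
def w2p(c,P):
    Ti=np.linalg.inv(c["T"]); 
    return cv2.projectPoints(np.array(P,float).reshape(-1,1,3),cv2.Rodrigues(Ti[:3,:3])[0],Ti[:3,3],K(c),np.array(c["distortion"]))[0][:,0]
def blob(img,test,box):
    x0,y0,x1,y1=box; a=img[y0:y1,x0:x1].astype(int); m=test(a[...,0],a[...,1],a[...,2]).astype(np.uint8)
    n,l,s,ce=cv2.connectedComponentsWithStats(m); i=1+np.argmax(s[1:,4]); mm=(l==i)
    pts=np.argwhere(mm)[:,::-1]+[x0,y0]
    return pts.mean(0),s[i,4],pts
def tool():
    s=get_state(); return s["eef_pos"],R.from_quat(s["tcp_rot"]).as_matrix(),s
def togo(target,yawdir):
    """shift in tool axes (mm) to target TCP; and az so that tool x aligns (mod pi) with world yawdir (deg)"""
    p,M,s=tool(); d=M.T@(np.array(target)-p)*1000
    g=np.radians(yawdir); a=M.T@[np.cos(g),np.sin(g),0]; az=np.arctan2(a[1],a[0]); az=(az+np.pi/2)%np.pi-np.pi/2
    t=M.T@[0,0,-1.]
    print("t",round(s["time"],2),"tcp",np.round(p,4),"shift now-axes",np.round(d,1),"az",round(az,3),"tilt",np.round(np.cross([0,0,1],t),3),"open",round(float(s["opening"]),3),"q",np.round(s["qpos"],2))
E
python3 - <<'E'
from h import *
c=read_camera("top"); im=c["img"]
cr=cv2.resize(im[125:275,175:445],None,fx=2.95,fy=2.95,interpolation=cv2.INTER_CUBIC); cv2.imwrite("pics/top1.png",cr[:,:,::-1])
s=read_camera("side")["img"]
cv2.imwrite("pics/side1.png",cv2.resize(s[140:260,270:400],None,fx=5,fy=5,interpolation=cv2.INTER_CUBIC)[:,:,::-1])
for p in [(258,149),(364,149),(364,136),(199,155),(191,197),(195,202),(328,202),(388,200),(388,210),(424,174),(300,180)]: print(p,im[p[1],p[0]])
print(p2w(c,[(258,149)],.017),p2w(c,[(364,149)],.018),p2w(c,[(199,155)],.034),p2w(c,[(190,197)],.061),p2w(c,[(388,201)],.042),p2w(c,[(328,202)],.016),p2w(c,[(424,173)],.034))
togo([.5,.3,.2],0)
E
```

```text
(258, 149) [176 183 172]
(364, 149) [170 164 150]
(364, 136) [175 154  95]
(199, 155) [106  30  27]
(191, 197) [ 40 147  50]
(195, 202) [144 151 148]
(328, 202) [73 56 42]
(388, 200) [180 186 185]
(388, 210) [122 124 121]
(424, 174) [28 30 21]
(300, 180) [167 163 149]
[[0.57814781 0.13030652 0.017     ]] [[ 0.57900727 -0.07494878  0.018     ]] [[0.56097695 0.24010156 0.034     ]] [[0.47513426 0.24353903 0.061     ]] [[ 0.47377874 -0.11557652  0.042     ]] [[ 0.47524627 -0.00609098  0.016     ]] [[ 0.52866424 -0.18521675  0.034     ]]
t 0.2 tcp [0.2272 0.6351 0.2095] shift now-axes [-223.6    9.8 -369.7] az -0.002 tilt [-1.     0.001  0.   ] open 0.998 q [ 1.08  0.29  1.58  0.    1.28 -0.15]
```

View pics/top1.png

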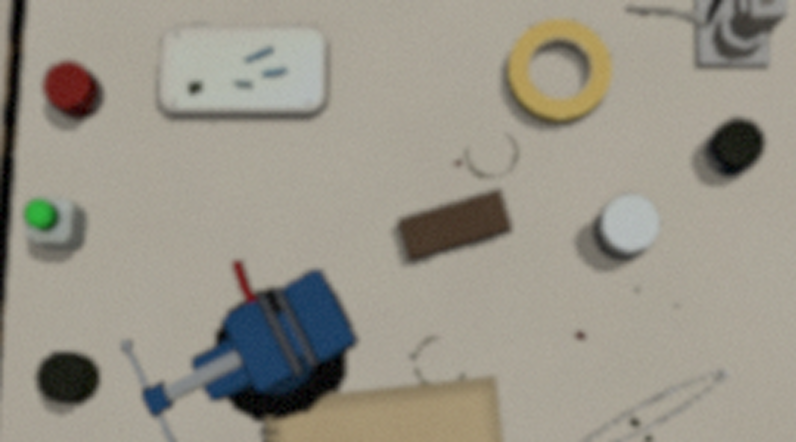

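View pics/side1.png

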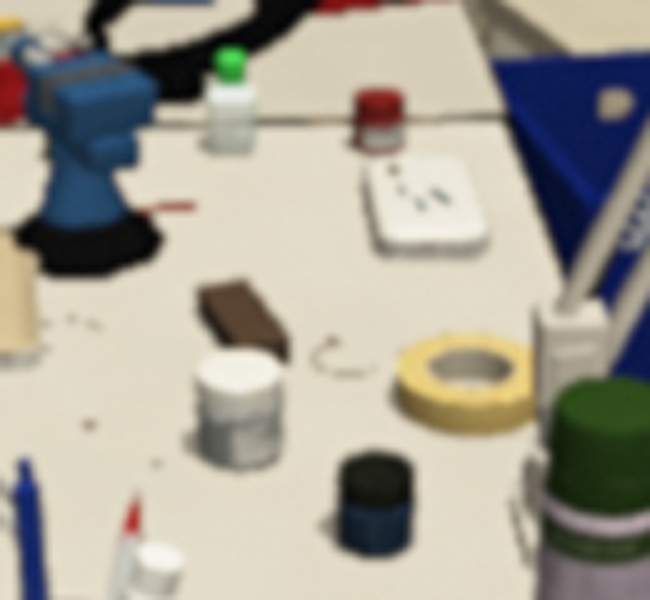

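```bash
cat >> h.py <<'E'
th=np.linspace(0,2*np.pi,48,endpoint=False)
def cyl(r,z0,z1): return np.vstack([np.c_[r*np.cos(th),r*np.sin(th),0*th+z] for z in(z0,z1)])
def box(a,b,h,yaw=0):
    c,s=np.cos(yaw),np.sin(yaw); P=np.array([[i*a/2,j*b/2,z] for i in(-1,1) for j in(-1,1) for z in(0,h)]); P[:,:2]=P[:,:2]@np.array([[c,s],[-s,c]]); return P
def hullc(c,P):
    m=cv2.moments(cv2.convexHull(w2p(c,P).astype(np.float32))); return np.array([m["m10"],m["m01"]])/m["m00"],m["m00"]
def locate(c,mask_pts,model,hull=True,z=0.):
    """xy (world) so that projected model hull's centroid equals that of the pixels' hull"""
    h=cv2.convexHull(mask_pts.astype(np.float32)); m=np.zeros((400,640),np.uint8); cv2.fillConvexPoly(m,h.astype(np.int32),1)
    ce=np.argwhere(m).mean(0)[::-1]; A=m.sum()
    xy=p2w(c,[ce],z+model[:,2].mean())[0,:2]
    for _ in range(6):
        q,a=hullc(c,model+[xy[0],xy[1],z]); z0=z+model[:,2].mean(); xy=xy+(p2w(c,[ce],z0)-p2w(c,[q],z0))[0,:2]
    return xy,A,a
TESTS=dict(red=lambda r,g,b:(r>60)&(r>2*g), green=lambda r,g,b:(g>80)&(g>1.5*r), yellow=lambda r,g,b:r-b>38,
  pale=lambda r,g,b:(b-r>-10)&(g>100), brown=lambda r,g,b:(r<110)&(r-b>8), dark=lambda r,g,b:(r<70))
E
python3 - <<'E'
from h import *
B=dict(top=dict(red=(185,140,215,172),glue=(178,184,208,208),tape=(342,126,388,172),tin=(224,128,292,170),white=(370,186,405,220),block=(304,184,352,218),blue=(410,160,440,190)),
side=dict(red=(338,155,354,166),glue=(308,146,322,160),tape=(346,203,378,230),tin=(340,168,370,192),white=(306,206,330,236),block=(306,193,330,215)))
col=dict(red="red",glue="green",tape="yellow",tin="pale",white="pale",block="brown",blue="dark")
mod=dict(red=cyl(.0165,.023,.034),glue=cyl(.0095,.046,.061),tape=cyl(.034,0,.018),tin=box(.063,.113,.017),white=cyl(.019,0,.042),block=box(.028,.07,.016,np.radians(17)),blue=cyl(.0165,0,.034))
for n in B:
    c=read_camera(n); 
    for k,b in B[n].items():
        ce,A0,pts=blob(c["img"],TESTS[col[k]],b); xy,A,a=locate(c,pts,mod[k]); print(n,k,np.round(xy,4),"area",A0,A,round(a),end=" ")
        if k in("tin","block"):
            w=p2w(c,pts,.017)[:,:2]; r=cv2.minAreaRect((w*1000).astype(np.float32)); print(r,np.degrees(np.arctan2(*np.linalg.svd(w-w.mean(0),full_matrices=0)[2][0])),end="")
        print()
p,M,s=tool();print(M.round(2))
E
```

```text
top red [0.5647 0.2437] area 180 188 260 
top glue [0.4758 0.2488] area 78 78 113 
top tape [ 0.5833 -0.0765] area 674 1010 1013 
top tin [0.5792 0.1293] area 1194 1421 1958 ((578.3167114257812, 129.35452270507812), (56.31501770019531, 102.68238830566406), 0.3134791851043701) -3.939058450348156
top white [ 0.4779 -0.1187] area 326 336 417 
top block [ 0.4771 -0.0065] area 560 596 583 ((475.84197998046875, -6.5373992919921875), (29.29758071899414, 70.45738220214844), 17.381757736206055) -18.07970482968596
top blue [ 0.5289 -0.1876] area 254 264 326 
side red [0.5661 0.2353] area 46 47 70 
side glue [0.4778 0.2533] area 40 44 40 
side tape [ 0.5838 -0.0728] area 462 551 536 
side tin [0.5943 0.1528] area 4 5 494 ((592.9258422851562, 128.74322509765625), (7.113940238952637, 5.512972831726074), 83.94477844238281) -24.056714152644467
side white [ 0.4719 -0.1349] area 22 52 430 
side block [ 0.4793 -0.0016] area 153 171 257 ((479.2004089355469, -23.277236938476562), (30.293033599853516, 79.9791259765625), 18.20562744140625) 160.0228056901374
[[ 0.34 -0.   -0.94]
 [ 0.94 -0.    0.34]
 [-0.   -1.    0.  ]]
```

```bash
cat > m.py <<'E'
from h import *
TESTS.update(red=lambda r,g,b:r-g>22, green=lambda r,g,b:g-r>35, pale=lambda r,g,b:(b-r>-11)&(g>95), yellow=lambda r,g,b:r-b>42)
B=dict(red=(185,140,215,172),glue=(178,184,208,208),tape=(342,126,388,172),tin=(224,128,292,170),white=(370,186,405,220),block=(304,184,352,218))
col=dict(red="red",glue="green",tape="yellow",tin="pale",white="pale",block="brown")
mod=dict(red=cyl(.0165,.023,.034),glue=cyl(.0095,.046,.061),tape=cyl(.034,0,.018),tin=box(.063,.113,.017),white=cyl(.019,0,.042),block=box(.028,.07,.016,np.radians(17.4)))
def scan(c,keys,B=B,zs={}):
    im=np.mean([read_camera("top")["img"].astype(float) for _ in range(2)],0); im=cv2.GaussianBlur(im,(0,0),.8); out={}
    for k in keys:
        ce,A0,pts=blob(im,TESTS[col[k]],B[k]); xy,A,a=locate(c,pts,mod[k],z=zs.get(k,0)); out[k]=xy
        r=cv2.minAreaRect(pts.astype(np.float32)); print(k,np.round(xy,4),"area",A,round(a),"ang",round(r[2],1))
    return out
def overlay(c,items,f,box,s):
    x0,y0,x1,y1=box; cr=cv2.resize(np.ascontiguousarray(c["img"][y0:y1,x0:x1,::-1]),None,fx=s,fy=s,interpolation=cv2.INTER_CUBIC)
    for P in items: 
        h=cv2.convexHull(((w2p(c,P)+.5-[x0,y0])*s).astype(np.int32)); cv2.polylines(cr,[h],True,(255,0,255),1)
    cv2.imwrite(f,cr)
E
python3 - <<'E'
from m import *
c=read_camera("top"); o=scan(c,B)
m2=dict(mod); m2["red"]=cyl(.0165,0,.034)
it=[m2[k]+[*o[k],0] for k in o]
overlay(c,it,"pics/top2.png",(175,125,445,275),2.95)
E
```

```text
red [0.5641 0.2435] area 274 260 ang 26.6
glue [0.4761 0.2492] area 98 113 ang 90.0
tape [ 0.5835 -0.0765] area 1004 1013 ang 90.0
tin [0.5782 0.1299] area 1471 1959 ang 90.0
white [ 0.4774 -0.1185] area 355 417 ang 56.3
block [ 0.477  -0.0062] area 593 583 ang 73.3
```

View pics/top2.png

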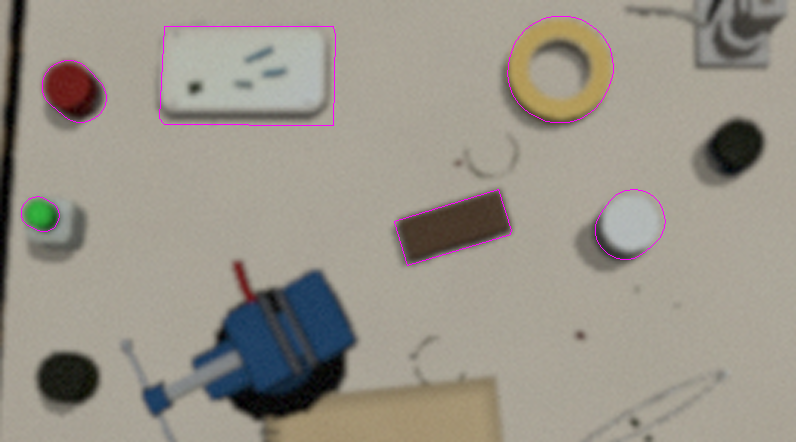

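The overlays fit the tape, red pot and block well. The tin is about 2 mm off: it should be about (.580,.1325). That puts it 209 mm from the roll, against 210 given. The white pot is about (.475,-.117). Next I turn the jaws to world x and go above the red pot.

```bash
cat >> h.py <<'E'
def go(target=None,yaw=0):
    p,M,s=tool(); y=np.degrees(np.arctan2(M[1,0],M[0,0]))
    print("t %.2f"%s["time"],"tcp",np.round(p,4),"yaw %.2f tilt"%y,np.round(M[:2,1],3),"ay %.3f"%np.radians(y-yaw),"open %.3f"%s["opening"],"F",np.round(s["contact_force"],1))
    if target is not None: print("  shift xyz mm",np.round(M.T@(np.array(target)-p)*1000,1))
E
R='[{"ay":0.1226},{"ay":0.1226},{"ay":0.1226},{"ay":0.1226},{"ay":0.1226}]'
python3 -m inch '[{"ay":0.1226},{"ay":0.1226},{"ay":0.1226},{"ay":0.1226},{"ay":0.1226}]' >/dev/null
python3 -m inch '[{"ay":0.1226},{"ay":0.1226},{"ay":0.1226},{"ay":0.1226},{"ay":0.1226}]'
python3 -m inch '[{"x":25.8,"z":-30.3},{"x":25.8,"z":-30.3},{"x":25.8,"z":-30.3},{"x":25.8,"z":-30.3},{"x":25.8,"z":-30.3}]' >/dev/null
python3 -m inch '[{"x":25.8,"z":-30.3},{"x":25.8,"z":-30.3},{"x":25.8,"z":-30.3},{"x":25.8,"z":-30.3},{"x":25.8,"z":-30.3}]' >/dev/null
python3 -m inch '[{"x":25.8,"z":-30.3},{"x":25.8,"z":-30.3},{"x":25.8,"z":-30.3},{}]'
python3 -c "
from h import *
go([.562,.241,.029])"
```

```text
t 0.45 tcp [0.2275 0.6355 0.2103] yaw 70.30 tilt [-0. -0.] ay 1.227 open 1.001 F [-0.3 -0.1 -0.6]
  shift xyz mm [-258.6  181.4 -447.9]validation failed for argument at $[0]...
validation failed for argument at $[0]...
validation failed for argument at $[0]...
validation failed for argument at $[0]...
validation failed for argument at $[0]...
```

```bash

python3 -m inch '[{"ax":0,"ay":0.1226,"az":0,"x":0,"y":0,"z":0,"hand":-1},{"ax":0,"ay":0.1226,"az":0,"x":0,"y":0,"z":0,"hand":-1},{"ax":0,"ay":0.1226,"az":0,"x":0,"y":0,"z":0,"hand":-1},{"ax":0,"ay":0.1226,"az":0,"x":0,"y":0,"z":0,"hand":-1},{"ax":0,"ay":0.1226,"az":0,"x":0,"y":0,"z":0,"hand":-1}]' && python3 -m inch '[{"ax":0,"ay":0.1226,"az":0,"x":0,"y":0,"z":0,"hand":-1},{"ax":0,"ay":0.1226,"az":0,"x":0,"y":0,"z":0,"hand":-1},{"ax":0,"ay":0.1226,"az":0,"x":0,"y":0,"z":0,"hand":-1},{"ax":0,"ay":0.1226,"az":0,"x":0,"y":0,"z":0,"hand":-1},{"ax":0,"ay":0.1226,"az":0,"x":0,"y":0,"z":0,"hand":-1}]' 
python3 -c "
from h import *
go([.562,.241,.029])"
```

```text
time: 0.87
eef_pos: [0.2275, 0.6355, 0.2105]
tcp_rot: [-0.675, -0.212, 0.212, 0.675]
contact_force: [-0.8, -0.4, -0.4]
opening: 0.999
time: 1.28
eef_pos: [0.2275, 0.6355, 0.2105]
tcp_rot: [-0.707, 0.002, -0.002, 0.707]
contact_force: [0.0, 0.5, -0.1]
opening: 1.001
t 1.28 tcp [0.2275 0.6355 0.2105] yaw -0.29 tilt [0. 0.] ay -0.005 open 1.001 F [ 0.   0.5 -0.1]
  shift xyz mm [ 336.5  181.5 -392.8]
```

```bash

python3 -m inch '[{"ax":0,"ay":-0.001,"az":0,"x":25.8,"y":0,"z":-30.3,"hand":-1},{"ax":0,"ay":-0.001,"az":0,"x":25.8,"y":0,"z":-30.3,"hand":-1},{"ax":0,"ay":-0.001,"az":0,"x":25.8,"y":0,"z":-30.3,"hand":-1},{"ax":0,"ay":-0.001,"az":0,"x":25.8,"y":0,"z":-30.3,"hand":-1},{"ax":0,"ay":-0.001,"az":0,"x":25.8,"y":0,"z":-30.3,"hand":-1}]' >/dev/null && 
python3 -m inch '[{"ax":0,"ay":0,"az":0,"x":25.8,"y":0,"z":-30.3,"hand":-1},{"ax":0,"ay":0,"az":0,"x":25.8,"y":0,"z":-30.3,"hand":-1},{"ax":0,"ay":0,"az":0,"x":25.8,"y":0,"z":-30.3,"hand":-1},{"ax":0,"ay":0,"az":0,"x":25.8,"y":0,"z":-30.3,"hand":-1},{"ax":0,"ay":0,"az":0,"x":25.8,"y":0,"z":-30.3,"hand":-1}]' >/dev/null && 
python3 -m inch '[{"ax":0,"ay":0,"az":0,"x":26,"y":20,"z":-30,"hand":-1},{"ax":0,"ay":0,"az":0,"x":26,"y":20,"z":-30,"hand":-1},{"ax":0,"ay":0,"az":0,"x":26,"y":20,"z":-30,"hand":-1},{"ax":0,"ay":0,"az":0,"x":0,"y":0,"z":0,"hand":-1}]'
python3 - <<'E'
from m import *
go([.562,.241,.029])
c=read_camera("top");overlay(c,[],"pics/t3.png",(160,80,320,200),5)
E
```

```text
time: 2.45
eef_pos: [0.5619, 0.2441, 0.1498]
tcp_rot: [0.708, -0.002, -0.002, -0.706]
contact_force: [-1.1, -0.2, -0.2]
opening: 1.001
t 2.45 tcp [0.5619 0.2441 0.1498] yaw 0.01 tilt [-0.005 -0.004] ay 0.000 open 1.001 F [-1.1 -0.2 -0.2]
  shift xyz mm [  0.7 120.8  -2.7]
```

View pics/t3.png

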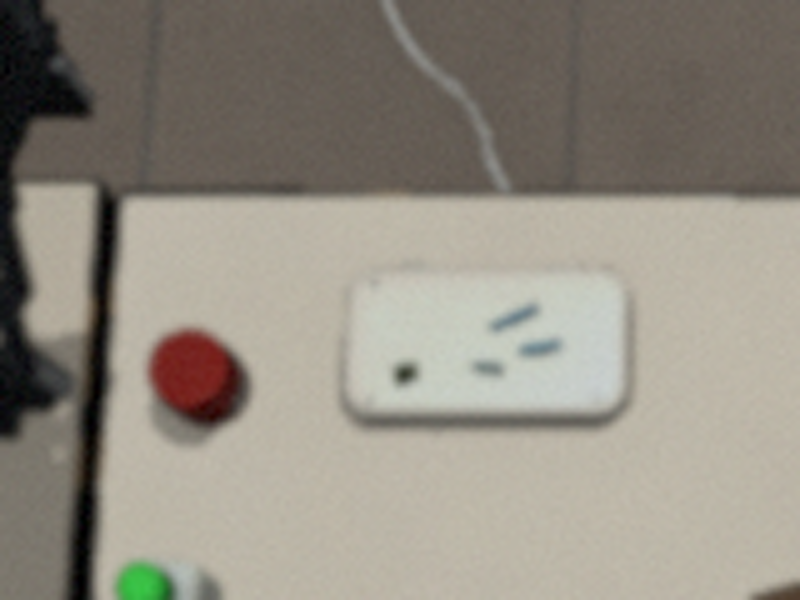

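Six pictures so far. The jaws straddle the red pot in x (it is at crop (193,375)), and the projected TCP is consistent. Next I descend, grip and lift.

```bash

python3 -m inch '[{"ax":0,"ay":0,"az":0,"x":0.7,"y":30,"z":-2.7,"hand":-1},{"ax":0,"ay":0,"az":0,"x":0,"y":30,"z":0,"hand":-1},{"ax":0,"ay":0,"az":0,"x":0,"y":30,"z":0,"hand":-1},{"ax":0,"ay":0,"az":0,"x":0,"y":30,"z":0,"hand":-1},{"ax":0,"ay":0,"az":0,"x":0,"y":0,"z":0,"hand":-1}]' 30 >/dev/null
python3 -c "
from h import *
go([.562,.241,.029])"
python3 -m inch '[{"ax":0,"ay":0,"az":0,"x":0,"y":0,"z":0,"hand":0.5},{"ax":0,"ay":0,"az":0,"x":0,"y":0,"z":0,"hand":1},{"ax":0,"ay":0,"az":0,"x":0,"y":0,"z":0,"hand":1},{"ax":0,"ay":0,"az":0,"x":0,"y":0,"z":0,"hand":1},{"ax":0,"ay":0,"az":0,"x":0,"y":0,"z":0,"hand":1}]' 30
python3 -m inch '[{"ax":0,"ay":0,"az":0,"x":0,"y":0,"z":0,"hand":1},{"ax":0,"ay":0,"az":0,"x":0,"y":0,"z":0,"hand":1}]' 30
python3 -c "
from h import *
go()"
```

```text
t 2.92 tcp [0.5558 0.2467 0.028 ] yaw 0.40 tilt [-0.012 -0.003] ay 0.007 open 0.999 F [-1.9 -0.4 -1.8]
  shift xyz mm [ 6.2 -1.  -5.8]
time: 3.33
eef_pos: [0.5625, 0.2476, 0.0364]
tcp_rot: [-0.707, -0.003, 0.001, 0.707]
contact_force: [-0.3, -0.2, -0.5]
opening: 0.295
time: 3.5
eef_pos: [0.5616, 0.2471, 0.035]
tcp_rot: [-0.707, -0.003, 0.002, 0.707]
contact_force: [0.2, -0.1, 0.2]
opening: 0.007
t 3.50 tcp [0.5616 0.2471 0.035 ] yaw 0.34 tilt [0.001 0.   ] ay 0.006 open 0.007 F [ 0.2 -0.1  0.2]
```

```bash

python3 - <<'E'
from m import *
go([.562,.241,.029])
c=read_camera("top");s=read_camera("side")
a=cv2.resize(c["img"][100:200,160:260],None,fx=4,fy=4,interpolation=cv2.INTER_CUBIC)
b=cv2.resize(s["img"][100:200,290:390],None,fx=4,fy=4,interpolation=cv2.INTER_CUBIC)
cv2.imwrite("pics/t4.png",np.hstack([a,b])[:,:,::-1])
E
```

```text
t 3.50 tcp [0.5616 0.2471 0.035 ] yaw 0.34 tilt [0.001 0.   ] ay 0.006 open 0.007 F [ 0.2 -0.1  0.2]
  shift xyz mm [ 0.4  6.  -6.1]
```

View pics/t4.png

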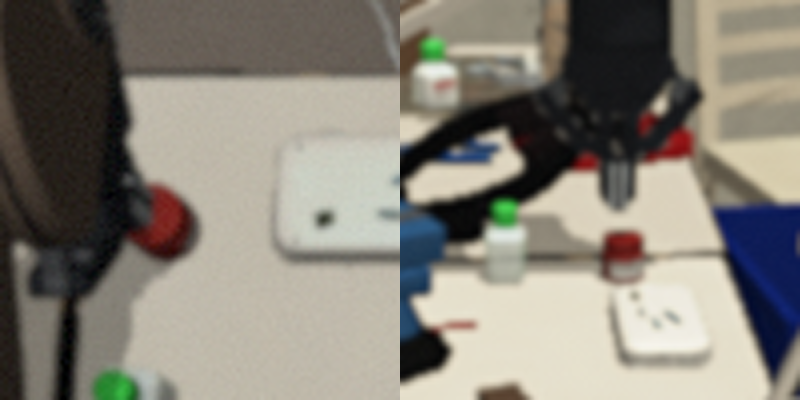

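Picture 7: the shut fingers hang behind the red pot (side crop tip at (618,208), pot cap at (623,240)). The pot is untouched. I'll compare predicted and seen tip positions.

```bash

python3 - <<'E'
from m import *
c=read_camera("top");s=read_camera("side"); p,M,_=tool()
tip=p+M[:,1]*.011
print("tip",tip,"side pred",w2p(s,[tip]),"seen",290+218/4,100+208/4,"top pred",w2p(c,[tip]))
print("pot cap top pred side",w2p(s,[[.562,.241,.034]]),"seen",290+223/4,100+233/4)
# pot top from side
print(p2w(s,[(290+223/4,100+236/4)],.034),p2w(c,[(198.8,154.8)],.034))
# tip triangulated along y for z
for z in(.024,.04,.06,.08): print(z,p2w(s,[(344.5,152)],z))
E
```

```text
tip [0.56113561 0.24697316 0.02316796] side pred [[343.45908314 161.76026268]] seen 344.5 152.0 top pred [[197.0850379  156.39882364]]
pot cap top pred side [[343.92980481 159.07137285]] seen 345.75 158.25
[[0.567536   0.24130239 0.034     ]] [[0.56136933 0.24051187 0.034     ]]
0.024 [[0.57101442 0.33533411 0.024     ]]
0.04 [[0.56727808 0.28875763 0.04      ]]
0.06 [[0.56260765 0.23053703 0.06      ]]
0.08 [[0.55793721 0.17231644 0.08      ]]
```

```bash

python3 - <<'E'
from m import *
c=read_camera("top");s=read_camera("side"); go(); p,M,_=tool()
def crop(c,x0,y0,w,k):
    a=cv2.resize(np.ascontiguousarray(c["img"][y0:y0+w,x0:x0+w,::-1]),None,fx=k,fy=k,interpolation=cv2.INTER_CUBIC)
    for o,col in ((.011,(255,0,255)),(-.02,(0,255,255)),(-.06,(255,255,0))):
        q=(w2p(c,[p+M[:,1]*o])[0]+.5-[x0,y0])*k; cv2.drawMarker(a,tuple(int(v) for v in q),col,cv2.MARKER_CROSS,14,1)
    return a
cv2.imwrite("pics/t5.png",np.hstack([crop(c,165,115,60,6.6),crop(s,315,120,60,6.6)]))
E
```

```text
t 3.80 tcp [0.5611 0.247  0.0341] yaw 0.34 tilt [-0. -0.] ay 0.006 open -0.002 F [ 1.  -0.4 -0.6]
```

View pics/t5.png

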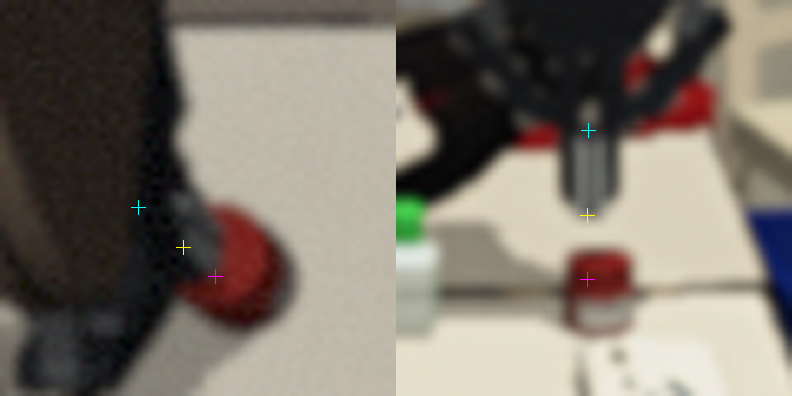

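Picture 8: the fingertips sit about 30 mm higher than the reported TCP plus 11 mm, at the yellow mark. I'll open, shift over the pot, go lower in small steps and look.

```bash

python3 -m inch '[{"ax":0,"ay":0,"az":0,"x":1,"y":0,"z":-2,"hand":-1},{"ax":0,"ay":0,"az":0,"x":1,"y":0,"z":-2,"hand":-1},{"ax":0,"ay":0,"az":0,"x":0,"y":0,"z":-2,"hand":-1},{"ax":0,"ay":0,"az":0,"x":0,"y":0,"z":0,"hand":-1},{"ax":0,"ay":0,"az":0,"x":0,"y":0,"z":0,"hand":-1}]' 30
python3 -m inch '[{"ax":0,"ay":0,"az":0,"x":0,"y":7,"z":0,"hand":-1},{"ax":0,"ay":0,"az":0,"x":0,"y":7,"z":0,"hand":-1},{"ax":0,"ay":0,"az":0,"x":0,"y":0,"z":0,"hand":-1},{"ax":0,"ay":0,"az":0,"x":0,"y":0,"z":0,"hand":-1}]'
python3 - <<'E'
from m import *
c=read_camera("top");s=read_camera("side"); go([.563,.241,.02]); p,M,_=tool()
def crop(c,x0,y0,w,k):
    a=cv2.resize(np.ascontiguousarray(c["img"][y0:y0+w,x0:x0+w,::-1]),None,fx=k,fy=k,interpolation=cv2.INTER_CUBIC)
    for o,col in ((.011,(255,0,255)),(-.02,(0,255,255)),(-.06,(255,255,0))):
        q=(w2p(c,[p+M[:,1]*o])[0]+.5-[x0,y0])*k; cv2.drawMarker(a,tuple(int(v) for v in q),col,cv2.MARKER_CROSS,14,1)
    return a
cv2.imwrite("pics/t6.png",np.hstack([crop(c,165,115,60,6.6),crop(s,315,120,60,6.6)]))
E
```

```text
time: 4.22
eef_pos: [0.5633, 0.2408, 0.0342]
tcp_rot: [-0.707, -0.002, 0.002, 0.707]
contact_force: [0.3, -0.5, 0.7]
opening: 0.708
time: 4.55
eef_pos: [0.5622, 0.2409, 0.0189]
tcp_rot: [0.707, 0.001, -0.003, -0.707]
contact_force: [-0.4, -0.7, 0.0]
opening: 1.0
t 4.65 tcp [0.5631 0.2411 0.0199] yaw 0.35 tilt [-0. -0.] ay 0.006 open 1.002 F [-0.1  0.2 -0.2]
  shift xyz mm [-0.1 -0.1 -0.1]
```

View pics/t6.png

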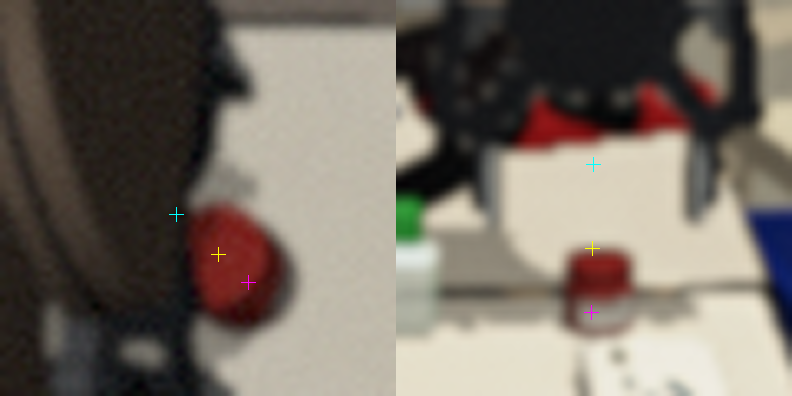

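Picture 9: the open tips (side crop (487,205) and (700,215)) are still well above the table and centred on the pot. The tips are about 20 mm behind the reported TCP when shut. I'll descend 24 mm more and grip.

```bash

python3 -m inch '[{"ax":0,"ay":0,"az":0,"x":0,"y":8,"z":0,"hand":-1},{"ax":0,"ay":0,"az":0,"x":0,"y":8,"z":0,"hand":-1},{"ax":0,"ay":0,"az":0,"x":0,"y":8,"z":0,"hand":-1},{"ax":0,"ay":0,"az":0,"x":0,"y":0,"z":0,"hand":-1}]'
python3 -m inch '[{"ax":0,"ay":0,"az":0,"x":0,"y":0,"z":0,"hand":1},{"ax":0,"ay":0,"az":0,"x":0,"y":0,"z":0,"hand":1},{"ax":0,"ay":0,"az":0,"x":0,"y":0,"z":0,"hand":1},{"ax":0,"ay":0,"az":0,"x":0,"y":0,"z":0,"hand":1},{"ax":0,"ay":0,"az":0,"x":0,"y":0,"z":0,"hand":1}]' 30
python3 -m inch '[{"ax":0,"ay":0,"az":0,"x":0,"y":0,"z":0,"hand":1},{"ax":0,"ay":0,"az":0,"x":0,"y":0,"z":0,"hand":1},{"ax":0,"ay":0,"az":0,"x":0,"y":0,"z":0,"hand":1}]' 30
```

```text
time: 4.98
eef_pos: [0.5613, 0.2405, -0.0065]
tcp_rot: [0.707, 0.001, -0.004, -0.707]
contact_force: [-0.1, 0.6, -0.4]
opening: 0.999
time: 5.4
eef_pos: [0.5639, 0.2412, -0.003]
tcp_rot: [-0.707, -0.003, 0.002, 0.707]
contact_force: [0.1, 0.7, 0.3]
opening: 0.37
time: 5.65
eef_pos: [0.5638, 0.2412, -0.0031]
tcp_rot: [-0.707, -0.003, 0.002, 0.707]
contact_force: [0.3, 0.1, 3.9]
opening: 0.375
```

```bash

python3 -m inch '[{"ax":0,"ay":0.006,"az":0,"x":0,"y":-10,"z":0,"hand":1},{"ax":0,"ay":0,"az":0,"x":0,"y":-20,"z":0,"hand":1},{"ax":0,"ay":0,"az":0,"x":0,"y":-20,"z":0,"hand":1},{"ax":0,"ay":0,"az":0,"x":0,"y":-10,"z":0,"hand":1}]' >/dev/null
python3 -m inch '[{"ax":0,"ay":0,"az":0,"x":1,"y":0,"z":-20,"hand":1},{"ax":0,"ay":0,"az":0,"x":2,"y":0,"z":-35,"hand":1},{"ax":0,"ay":0,"az":0,"x":3,"y":0,"z":-35,"hand":1},{"ax":0,"ay":0,"az":0,"x":3,"y":0,"z":-35,"hand":1},{"ax":0,"ay":0,"az":0,"x":3,"y":0,"z":-35,"hand":1}]' 
python3 -m inch '[{"ax":0,"ay":0,"az":0,"x":3,"y":0,"z":-35,"hand":1},{"ax":0,"ay":0,"az":0,"x":3,"y":0,"z":-35,"hand":1},{"ax":0,"ay":0,"az":0,"x":2,"y":0,"z":-35,"hand":1},{"ax":0,"ay":0,"az":0,"x":0,"y":0,"z":-35,"hand":1},{"ax":0,"ay":0,"az":0,"x":0,"y":0,"z":-18,"hand":1}]' 
python3 -m inch '[{"ax":0,"ay":0,"az":0,"x":0,"y":0,"z":0,"hand":1},{"ax":0,"ay":0,"az":0,"x":0,"y":0,"z":0,"hand":1},{"ax":0,"ay":0,"az":0,"x":0,"y":0,"z":0,"hand":1}]' 
python3 - <<'E'
from m import *
c=read_camera("top");s=read_camera("side"); go([.5835,-.0765,-.003]); p,M,_=tool()
def crop(c,k,items,w=60,sc=6.6):
    ce=w2p(c,[[.5835,-.0765,.03]])[0].astype(int); x0,y0=ce-w//2
    a=cv2.resize(np.ascontiguousarray(c["img"][y0:y0+w,x0:x0+w,::-1]),None,fx=sc,fy=sc,interpolation=cv2.INTER_CUBIC)
    for P in items: cv2.polylines(a,[cv2.convexHull(((w2p(c,P)+.5-[x0,y0])*sc).astype(np.int32))],True,(255,0,255),1)
    return a
it=[cyl(.034,0,.018)+[.5835,-.0765,0],cyl(.0165,0,.034)+[p[0],p[1],p[2]+.003]]
cv2.imwrite("pics/t7.png",np.hstack([crop(c,0,it),crop(s,0,it)]))
E
```

```text
time: 6.4
eef_pos: [0.5747, 0.0798, 0.0562]
tcp_rot: [0.707, 0.0, -0.0, -0.707]
contact_force: [0.1, 1.1, 0.2]
opening: 0.37
time: 6.82
eef_pos: [0.5831, -0.0805, 0.0564]
tcp_rot: [0.707, -0.001, 0.001, -0.707]
contact_force: [0.1, -0.3, 0.1]
opening: 0.369
time: 7.07
eef_pos: [0.5828, -0.0762, 0.056]
tcp_rot: [-0.707, 0.0, 0.0, 0.707]
contact_force: [0.1, 0.3, 0.1]
opening: 0.371
t 7.17 tcp [ 0.5829 -0.0756  0.056 ] yaw 0.09 tilt [-0.001  0.   ] ay 0.002 open 0.372 F [-0.6  0.4 -0.9]
  shift xyz mm [ 0.6 59.  -1. ]
```

View pics/t7.png

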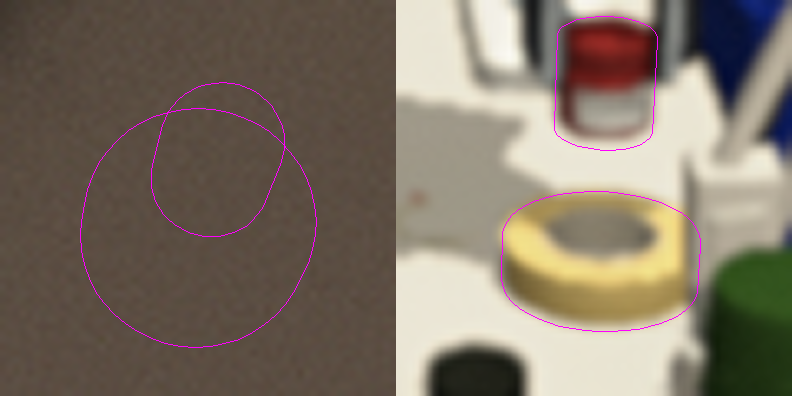

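Picture 10: in the side view the pot hangs upright, roughly over the hole. The top view is blocked by the arm. I'll get the pot-to-hole offset numerically from the side masks.

```bash

cat >> m.py <<'E'
def side(jobs,n=4):
    s=read_camera("side"); im=np.mean([s["img"].astype(float)]+[read_camera("side")["img"].astype(float) for _ in range(n-1)],0); k=4
    big=cv2.GaussianBlur(cv2.resize(im,None,fx=k,fy=k,interpolation=cv2.INTER_CUBIC),(0,0),2)
    for name,test,box,model,z in jobs:
        ce,A0,pts=blob(big,test,tuple(int(v*k) for v in box)); pts=(pts+.5)/k-.5
        h=cv2.convexHull(pts.astype(np.float32)); mm=cv2.moments(h); ce=np.array([mm["m10"],mm["m01"]])/mm["m00"]; zz=z+model[:,2].mean(); xy=p2w(s,[ce],zz)[0,:2]
        for _ in range(6): q,a=hullc(s,model+[*xy,z]); xy=xy+(p2w(s,[ce],zz)-p2w(s,[q],zz))[0,:2]
        b=np.r_[pts.min(0),pts.max(0)]; w=w2p(s,model+[*xy,z])
        print(name,np.round(xy,4),"area",round(mm["m00"]),round(a),"bb",np.round(b,1),"model",np.round(np.r_[w.min(0),w.max(0)],1))
E
python3 - <<'E'
from m import *
s=read_camera("side"); p,M,_=tool(); ce=w2p(s,[[.5835,-.0765,.03]])[0].astype(int); print(ce,p)
x0,y0=ce-30; bx=lambda a,b,c,d:(x0+a/6.6,y0+b/6.6,x0+c/6.6,y0+d/6.6)
# hole: dark/greyer region inside yellow
side([("cap",lambda r,g,b:r-g>25,bx(145,0,275,150),cyl(.0165,.023,.034),p[2]+.0031),
("tape",lambda r,g,b:r-b>42,bx(90,170,300,345),cyl(.034,0,.018),0),
("hole",lambda r,g,b:r-b<38,bx(140,195,270,270),cyl(.0195,.018,.018001),0)])
E
```

```text
[363 208] [ 0.58301147 -0.07554009  0.05605063]
cap [ 0.5815 -0.0843] area 173 145 bb [357.9 179.6 371.9 196.1] model [356.6 181.5 372.  192.4]
tape [ 0.5835 -0.0731] area 521 536 bb [348.1 205.9 377.1 227.1] model [348.4 205.9 378.4 227. ]
hole [ 0.5839 -0.0738] area 71 108 bb [356.1 209.9 371.1 215.9] model [355.1 208.8 372.2 216.9]
```

```bash

python3 - <<'E'
from m import *
p,M,_=tool(); x0,y0=333,178; bx=lambda a,b,c,d:(x0+a/6.6,y0+b/6.6,x0+c/6.6,y0+d/6.6)
for t in(25,40):
  for e in (85,92): side([("cap",lambda r,g,b:r-g>t,bx(145,0,275,e),cyl(.0165,.023,.034),p[2]+.0031)],2)
s=read_camera("side")
print(w2p(s,cyl(.0165,.034,.0341)+[p[0],p[1],p[2]+.0031]).min(0), w2p(s,cyl(.0165,.034,.0341)+[p[0],p[1]+.005,p[2]+.0031]).min(0))
print(s["img"][178:200,365])
E
```

```text
cap [ 0.5844 -0.0756] area 130 141 bb [358.4 179.9 372.1 190.1] model [357.5 179.9 372.8 190.6]
cap [ 0.5839 -0.0785] area 139 142 bb [358.4 180.1 372.1 191.1] model [357.4 180.4 372.8 191.2]
cap [ 0.584  -0.0778] area 110 142 bb [358.9 180.9 371.6 190.1] model [357.4 180.3 372.8 191. ]
cap [ 0.5835 -0.0801] area 120 143 bb [358.9 180.9 371.6 191.1] model [357.3 180.7 372.7 191.5]
[357.14726431 179.98507924] [356.90653909 179.10665645]
[[235 231 213]
 [218 204 185]
 [163 138 123]
 [105  61  53]
 [ 93  26  23]
 [115  29  26]
 [140  40  34]
 [144  41  36]
 [125  36  32]
 [102  30  27]
 [101  30  26]
 [120  33  29]
 [136  39  34]
 [136  70  63]
 [141 113 104]
 [148 139 127]
 [154 150 137]
 [168 164 151]
 [183 178 164]
 [176 167 153]
 [161 142 128]
 [187 170 153]]
```

```bash

python3 -m inch '[{"ax":0,"ay":0,"az":0,"x":0.6,"y":12,"z":0,"hand":1},{"ax":0,"ay":0,"az":0,"x":0,"y":13,"z":1,"hand":1},{"ax":0,"ay":0,"az":0,"x":0,"y":10,"z":0,"hand":1},{"ax":0,"ay":0,"az":0,"x":0,"y":0,"z":0,"hand":1},{"ax":0,"ay":0,"az":0,"x":0,"y":0,"z":0,"hand":1}]' 
python3 - <<'E'
from m import *
s=read_camera("side"); go([.5835,-.0765,-.003]); p,M,_=tool()
w=60;sc=9.9;x0,y0=345,188
a=cv2.resize(np.ascontiguousarray(s["img"][y0:y0+45,x0:x0+40,::-1]),None,fx=sc,fy=sc,interpolation=cv2.INTER_CUBIC); b=a.copy()
it=[cyl(.0195,.018,.0181)+[.5837,-.0733,0],cyl(.034,0,.018)+[.5837,-.0733,0],cyl(.0165,0,.034)+[p[0],p[1],p[2]+.0031]]
for P in it: cv2.polylines(a,[cv2.convexHull(((w2p(s,P)+.5-[x0,y0])*sc).astype(np.int32))],True,(255,0,255),1)
cv2.imwrite("pics/t8.png",np.hstack([a,b]))
E
```

```text
time: 8.28
eef_pos: [0.5824, -0.0755, 0.0192]
tcp_rot: [-0.707, 0.001, 0.001, 0.707]
contact_force: [-0.4, -0.4, -0.0]
opening: 0.372
t 8.33 tcp [ 0.5833 -0.0758  0.0203] yaw -0.00 tilt [-0.002  0.   ] ay -0.000 open 0.370 F [ 0.7 -0.1  0.4]
  shift xyz mm [ 0.2 23.3 -0.7]
```

View pics/t8.png

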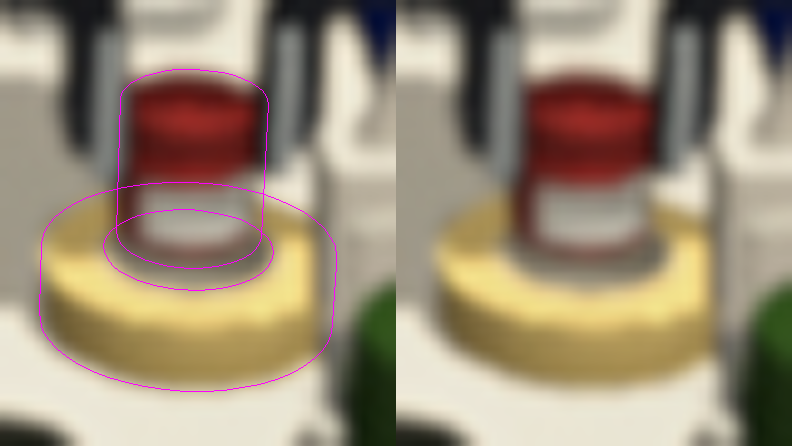

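Picture 11: the pot (crop x 118–262) hangs just above the hole (x 107–273), level and near centred. I'll lower with force checks.

```bash

python3 -m inch '[{"ax":0,"ay":0,"az":0,"x":0,"y":3,"z":0.8,"hand":1},{"ax":0,"ay":0,"az":0,"x":0,"y":3,"z":0,"hand":1},{"ax":0,"ay":0,"az":0,"x":0,"y":2,"z":0,"hand":1},{"ax":0,"ay":0,"az":0,"x":0,"y":0,"z":0,"hand":1},{"ax":0,"ay":0,"az":0,"x":0,"y":0,"z":0,"hand":1}]'
python3 -c "
from h import *
go([.5835,-.0755,-.003]); print(get_state()['wrist_torque'])"
```

```text
time: 8.75
eef_pos: [0.5844, -0.0754, 0.0138]
tcp_rot: [0.707, 0.0, 0.0, -0.707]
contact_force: [0.6, 0.3, 3.4]
opening: 0.37
t 8.75 tcp [ 0.5844 -0.0754  0.0138] yaw -0.00 tilt [ 0.001 -0.   ] ay -0.000 open 0.370 F [0.6 0.3 3.4]
  shift xyz mm [-0.9 16.8 -0.1]
[-0.04808365  0.02216789  0.0288096 ]
```

Light contact of 3.4 N, and the moment puts it at the −y rim, which agrees with the side view. I'll shift +y by 2 mm.

```bash

python3 -m inch '[{"ax":0,"ay":0,"az":0,"x":0,"y":-1,"z":1,"hand":1},{"ax":0,"ay":0,"az":0,"x":0,"y":0,"z":1,"hand":1},{"ax":0,"ay":0,"az":0,"x":0,"y":2,"z":0,"hand":1},{"ax":0,"ay":0,"az":0,"x":0,"y":0,"z":0,"hand":1},{"ax":0,"ay":0,"az":0,"x":0,"y":0,"z":0,"hand":1}]'
python3 -c "
from h import *
go([.5835,-.0755,-.003]); print(get_state()['wrist_torque'])"
python3 -m inch '[{"ax":0,"ay":0,"az":0,"x":0,"y":2,"z":0,"hand":1},{"ax":0,"ay":0,"az":0,"x":0,"y":0,"z":0,"hand":1},{"ax":0,"ay":0,"az":0,"x":0,"y":0,"z":0,"hand":1}]'
python3 -c "
from h import *
go([.5835,-.0755,-.003]); print(get_state()['wrist_torque'])"
```

```text
time: 9.17
eef_pos: [0.5844, -0.0738, 0.0141]
tcp_rot: [0.707, 0.0, -0.0, -0.707]
contact_force: [-3.5, -1.4, 9.8]
opening: 0.368
t 9.17 tcp [ 0.5844 -0.0738  0.0141] yaw 0.04 tilt [ 0.    -0.001] ay 0.001 open 0.368 F [-3.5 -1.4  9.8]
  shift xyz mm [-0.9 17.1 -1.7]
[-0.13758602  0.6571453   0.06759471]
time: 9.42
eef_pos: [0.5847, -0.0748, 0.0131]
tcp_rot: [0.708, 0.001, -0.0, -0.706]
contact_force: [-4.1, -4.3, 12.5]
opening: 0.37
t 9.42 tcp [ 0.5847 -0.0748  0.0131] yaw 0.08 tilt [ 0.001 -0.003] ay 0.001 open 0.370 F [-4.1 -4.3 12.5]
  shift xyz mm [-1.2 16.1 -0.6]
[-0.52925392  0.93339525  0.04711089]
```

```bash

python3 -m inch '[{"ax":0,"ay":0,"az":0,"x":0,"y":-4,"z":0,"hand":1},{"ax":0,"ay":0,"az":0,"x":0,"y":-4,"z":0,"hand":1},{"ax":0,"ay":0,"az":0,"x":0,"y":0,"z":0,"hand":1},{"ax":0,"ay":0,"az":0,"x":0,"y":0,"z":0,"hand":1},{"ax":0,"ay":0,"az":0,"x":0,"y":0,"z":0,"hand":1}]'
python3 - <<'E'
from m import *
s=read_camera("side"); go([.5835,-.0755,-.003]); p,M,st=tool(); print(st["wrist_torque"])
sc=9.9;x0,y0=345,188
a=cv2.resize(np.ascontiguousarray(s["img"][y0:y0+45,x0:x0+40,::-1]),None,fx=sc,fy=sc,interpolation=cv2.INTER_CUBIC); b=a.copy()
it=[cyl(.0195,.018,.0181)+[.5837,-.0733,0],cyl(.0165,0,.034)+[p[0],p[1],p[2]+.0031]]
for P in it: cv2.polylines(a,[cv2.convexHull(((w2p(s,P)+.5-[x0,y0])*sc).astype(np.int32))],True,(255,0,255),1)
cv2.imwrite("pics/t9.png",np.hstack([a,b]))
E
```

```text
time: 9.83
eef_pos: [0.5833, -0.0728, 0.0175]
tcp_rot: [-0.707, 0.0, 0.0, 0.707]
contact_force: [-0.4, 0.1, 0.4]
opening: 0.374
t 9.88 tcp [ 0.5833 -0.0728  0.0175] yaw 0.01 tilt [-0.001  0.   ] ay 0.000 open 0.366 F [ 0.6 -0.5  0.1]
  shift xyz mm [ 0.2 20.5 -2.7]
[-0.0058936   0.00270537  0.0412774 ]
```

View pics/t9.png

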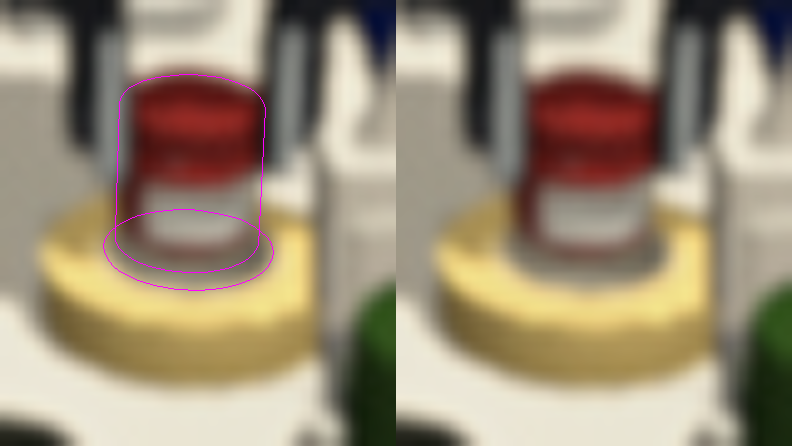

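Picture 12: the pot is free again above the hole and may have slipped up about 2 mm in the grip. I'll compare column profiles with the first picture to measure its apparent height and tilt.

```bash

python3 - <<'E'
from m import *
s=read_camera("side"); p,M,_=tool(); go()
im0=cv2.imread("pics/side0.png")[:,:,::-1]
w=w2p(s,cyl(.0165,0,.034)+[.563,.2415,0]); print("initial model",w.min(0),w.max(0)); 
c=int(round(w[:,0].mean())); print([ (r,*im0[r,c-1:c+2].mean(0).astype(int)) for r in range(154,176)])
w=w2p(s,cyl(.0165,0,.034)+[p[0],p[1],p[2]+.004]); print("now model",w.min(0),w.max(0)); 
im=np.mean([read_camera("side")["img"] for _ in range(3)],0)
c=int(round(w[:,0].mean())); print(c,[ (r,*im[r,c-1:c+2].mean(0).astype(int)) for r in range(192,222)])
E
```

```text
t 9.93 tcp [ 0.5834 -0.0728  0.0175] yaw 0.01 tilt [-0.001  0.   ] ay 0.000 open 0.370 F [ 0.1  0.3 -0.5]
initial model [338.73458056 157.16277178] [349.70917395 171.49835964]
[(154, np.int64(215), np.int64(207), np.int64(187)), (155, np.int64(215), np.int64(208), np.int64(187)), (156, np.int64(207), np.int64(195), np.int64(175)), (157, np.int64(179), np.int64(148), np.int64(131)), (158, np.int64(148), np.int64(80), np.int64(70)), (159, np.int64(133), np.int64(38), np.int64(33)), (160, np.int64(120), np.int64(30), np.int64(27)), (161, np.int64(98), np.int64(26), np.int64(23)), (162, np.int64(87), np.int64(23), np.int64(20)), (163, np.int64(92), np.int64(24), np.int64(22)), (164, np.int64(101), np.int64(41), np.int64(37)), (165, np.int64(115), np.int64(78), np.int64(70)), (166, np.int64(130), np.int64(113), np.int64(103)), (167, np.int64(143), np.int64(136), np.int64(125)), (168, np.int64(150), np.int64(143), np.int64(130)), (169, np.int64(142), np.int64(126), np.int64(115)), (170, np.int64(144), np.int64(126), np.int64(113)), (171, np.int64(185), np.int64(174), np.int64(158)), (172, 
[... 1100 characters left out ...]
int64(133), np.int64(122)), (209, np.int64(151), np.int64(147), np.int64(135)), (210, np.int64(166), np.int64(162), np.int64(148)), (211, np.int64(171), np.int64(164), np.int64(150)), (212, np.int64(150), np.int64(130), np.int64(119)), (213, np.int64(120), np.int64(92), np.int64(81)), (214, np.int64(118), np.int64(101), np.int64(86)), (215, np.int64(134), np.int64(126), np.int64(108)), (216, np.int64(160), np.int64(149), np.int64(125)), (217, np.int64(199), np.int64(179), np.int64(134)), (218, np.int64(231), np.int64(206), np.int64(135)), (219, np.int64(237), np.int64(215), np.int64(132)), (220, np.int64(229), np.int64(201), np.int64(120)), (221, np.int64(200), np.int64(172), np.int64(101))]
```

```bash

python3 -m inch '[{"ax":0,"ay":0,"az":0,"x":0.4,"y":2,"z":-0.5,"hand":1},{"ax":0,"ay":0,"az":0,"x":0,"y":2,"z":0,"hand":1},{"ax":0,"ay":0,"az":0,"x":0,"y":2,"z":0,"hand":1},{"ax":0,"ay":0,"az":0,"x":0,"y":0,"z":0,"hand":1},{"ax":0,"ay":0,"az":0,"x":0,"y":0,"z":0,"hand":1}]'
python3 -c "
from h import *
go([.5835,-.0755,-.003]); print(get_state()['wrist_torque'])"
python3 -m inch '[{"ax":0,"ay":0,"az":0,"x":0,"y":1,"z":0,"hand":1},{"ax":0,"ay":0,"az":0,"x":0,"y":0,"z":0,"hand":1},{"ax":0,"ay":0,"az":0,"x":0,"y":0,"z":0,"hand":1}]'
python3 -c "
from h import *
go([.5835,-.0755,-.003]); print(get_state()['wrist_torque'])"
```

```text
time: 10.5
eef_pos: [0.5845, -0.0742, 0.0133]
tcp_rot: [0.707, -0.0, -0.0, -0.707]
contact_force: [-2.1, -1.9, 5.9]
opening: 0.369
t 10.50 tcp [ 0.5845 -0.0742  0.0133] yaw 0.01 tilt [-0.    -0.001] ay 0.000 open 0.369 F [-2.1 -1.9  5.9]
  shift xyz mm [-1.  16.3 -1.3]
[-0.07313882  0.51249966  0.00928185]
time: 10.75
eef_pos: [0.5845, -0.0744, 0.0131]
tcp_rot: [0.707, -0.0, -0.0, -0.707]
contact_force: [-3.5, -2.2, 9.8]
opening: 0.376
t 10.75 tcp [ 0.5845 -0.0744  0.0131] yaw 0.03 tilt [-0.001 -0.001] ay 0.001 open 0.376 F [-3.5 -2.2  9.8]
  shift xyz mm [-1.  16.1 -1.1]
[-0.02253971  0.78569105  0.00760908]
```

Lateral force and moment now suggest the pot sits too far to +y, which matches the top-view estimate of about −.0775. I'll try there.

```bash

python3 -m inch '[{"ax":0,"ay":0,"az":0,"x":0,"y":-5,"z":0,"hand":1},{"ax":0,"ay":0,"az":0,"x":-0.5,"y":0,"z":-2,"hand":1},{"ax":0,"ay":0,"az":0,"x":0,"y":0,"z":-2,"hand":1},{"ax":0,"ay":0,"az":0,"x":0,"y":0,"z":0,"hand":1},{"ax":0,"ay":0,"az":0,"x":0,"y":0,"z":0,"hand":1}]' >/dev/null
python3 -c "
from h import *
go([.5835,-.0775,-.003]); print(get_state()['wrist_torque'])"
python3 -m inch '[{"ax":0,"ay":0,"az":0,"x":0,"y":2,"z":0,"hand":1},{"ax":0,"ay":0,"az":0,"x":0,"y":2,"z":0,"hand":1},{"ax":0,"ay":0,"az":0,"x":0,"y":1,"z":0,"hand":1},{"ax":0,"ay":0,"az":0,"x":0,"y":0,"z":0,"hand":1},{"ax":0,"ay":0,"az":0,"x":0,"y":0,"z":0,"hand":1}]' >/dev/null
python3 -c "
from h import *
go([.5835,-.0775,-.003]); print(get_state()['wrist_torque'])"
```

```text
t 11.17 tcp [ 0.5833 -0.0777  0.0156] yaw -0.02 tilt [-0.001  0.   ] ay -0.000 open 0.365 F [-0.4  0.3 -0.9]
  shift xyz mm [ 0.2 18.6  0.2]
[ 0.00640769  0.03733803 -0.01749704]
t 11.58 tcp [ 0.5836 -0.0775  0.0109] yaw 0.00 tilt [-0.  0.] ay 0.000 open 0.370 F [-0.5  0.2  0.6]
  shift xyz mm [-0.1 13.9  0. ]
[-0.04655517  0.01492992 -0.02977154]
```

No force this time, so it is going in. I'll keep going down.

```bash

python3 -m inch '[{"ax":0,"ay":0,"az":0,"x":0,"y":3,"z":0,"hand":1},{"ax":0,"ay":0,"az":0,"x":0,"y":3,"z":0,"hand":1},{"ax":0,"ay":0,"az":0,"x":0,"y":3,"z":0,"hand":1},{"ax":0,"ay":0,"az":0,"x":0,"y":0,"z":0,"hand":1},{"ax":0,"ay":0,"az":0,"x":0,"y":0,"z":0,"hand":1}]'
python3 -m inch '[{"ax":0,"ay":0,"az":0,"x":0,"y":2,"z":0,"hand":1},{"ax":0,"ay":0,"az":0,"x":0,"y":2,"z":0,"hand":1},{"ax":0,"ay":0,"az":0,"x":0,"y":0,"z":0,"hand":1},{"ax":0,"ay":0,"az":0,"x":0,"y":0,"z":0,"hand":1}]'
```

```text
time: 12.0
eef_pos: [0.5834, -0.0776, 0.0018]
tcp_rot: [-0.707, 0.0, 0.0, 0.707]
contact_force: [0.4, -1.3, 0.1]
opening: 0.371
time: 12.33
eef_pos: [0.5836, -0.0776, -0.002]
tcp_rot: [-0.707, 0.0, 0.0, 0.707]
contact_force: [-0.5, 0.5, -0.8]
opening: 0.37
```

```bash

python3 -m inch '[{"ax":0,"ay":0,"az":0,"x":0,"y":1.5,"z":0,"hand":1},{"ax":0,"ay":0,"az":0,"x":0,"y":0,"z":0,"hand":1},{"ax":0,"ay":0,"az":0,"x":0,"y":0,"z":0,"hand":1}]'
python3 -m inch '[{"ax":0,"ay":0,"az":0,"x":0,"y":0,"z":0,"hand":0.1},{"ax":0,"ay":0,"az":0,"x":0,"y":0,"z":0,"hand":0},{"ax":0,"ay":0,"az":0,"x":0,"y":0,"z":0,"hand":-0.1},{"ax":0,"ay":0,"az":0,"x":0,"y":0,"z":0,"hand":-0.1},{"ax":0,"ay":0,"az":0,"x":0,"y":0,"z":0,"hand":-0.2}]'
python3 -m inch '[{"ax":0,"ay":0,"az":0,"x":0,"y":-10,"z":0,"hand":-0.2},{"ax":0,"ay":0,"az":0,"x":0,"y":-20,"z":0,"hand":-0.2},{"ax":0,"ay":0,"az":0,"x":0,"y":-25,"z":0,"hand":-0.2},{"ax":0,"ay":0,"az":0,"x":0,"y":-25,"z":0,"hand":-1},{"ax":0,"ay":0,"az":0,"x":0,"y":0,"z":0,"hand":-1}]'
python3 - <<'E'
from m import *
s=read_camera("side"); go([.4755,-.117,.08])
sc=9.9;x0,y0=345,188
b=cv2.resize(np.ascontiguousarray(s["img"][y0:y0+45,x0:x0+40,::-1]),None,fx=sc,fy=sc,interpolation=cv2.INTER_CUBIC)
cv2.imwrite("pics/t10.png",b)
E
```

```text
time: 12.58
eef_pos: [0.584, -0.0776, -0.0027]
tcp_rot: [-0.707, -0.0, -0.0, 0.707]
contact_force: [-0.6, 1.5, 2.4]
opening: 0.368
time: 13.0
eef_pos: [0.5836, -0.0777, -0.0035]
tcp_rot: [-0.707, 0.0, 0.0, 0.707]
contact_force: [0.6, 0.2, -0.0]
opening: 0.599
time: 13.42
eef_pos: [0.5878, -0.0788, 0.0835]
tcp_rot: [0.708, 0.004, 0.004, -0.706]
contact_force: [1.2, -0.6, 1.6]
opening: 0.86
t 13.47 tcp [ 0.5865 -0.0785  0.0811] yaw 0.00 tilt [ 0.008 -0.002] ay 0.000 open 0.939 F [-0.4 -0.9 -0.5]
  shift xyz mm [-111.     0.4  -38.5]
```

View pics/t10.png

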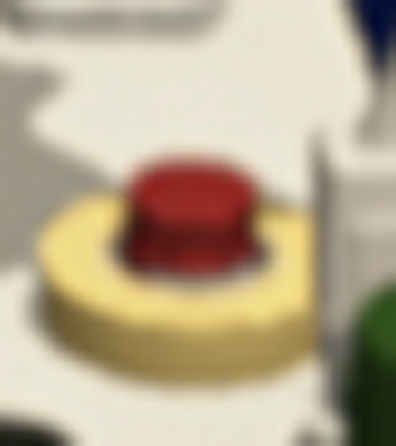

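Picture 13: the red pot stands down in the roll's hole, upright. The robot frame agrees with the top view. Next I move over the white pot and re-measure the tin in the same step.

```bash

python3 -m inch '[{"ax":0,"ay":0,"az":0,"x":-22,"y":0,"z":-7,"hand":-1},{"ax":0,"ay":0,"az":0,"x":-27,"y":0,"z":-9,"hand":-1},{"ax":0,"ay":0,"az":0,"x":-27,"y":0,"z":-9,"hand":-1},{"ax":0,"ay":0,"az":0,"x":-22,"y":0,"z":-6,"hand":-1},{"ax":0,"ay":0,"az":0,"x":-11,"y":0,"z":-3,"hand":-1}]'
python3 - <<'E'
from m import *
go([.4755,-.113,-.006])
c=read_camera("top"); s=read_camera("side")
side([("white",lambda r,g,b:(r-b<16)|(r<150),(300,203,334,242),cyl(.019,0,.042),0)])
im=np.mean([read_camera("top")["img"].astype(float) for _ in range(3)],0); k=4
# tin edge profiles through centre (lightness-yellowness)
d=im[...,2]-im[...,0]; g=im[...,1]
r0=149; print("b-r cols", [(x,int(d[142:146,x].mean()),int(g[142:146,x].mean())) for x in list(range(224,236))+list(range(280,292))])
print("rows", [(y,int(d[y,238:250].mean()),int(g[y,238:250].mean())) for y in list(range(128,140))+list(range(158,170))])
w=w2p(c,box(.063,.113,.017)+[.5805,.1325,0]); print("model corners",np.round(w,1).tolist())
E
```

```text
time: 13.88
eef_pos: [0.4715, -0.1113, 0.0752]
tcp_rot: [-0.707, 0.002, 0.001, 0.708]
contact_force: [0.7, -0.0, 0.3]
opening: 0.998
t 13.88 tcp [ 0.4715 -0.1113  0.0752] yaw -0.04 tilt [-0.004  0.001] ay -0.001 open 0.998 F [ 0.7 -0.   0.3]
  shift xyz mm [ 4.3 81.1 -1.8]
white [ 0.4756 -0.1229] area 272 418 bb [307.1 215.6 327.6 232.9] model [307.3 210.7 325.3 236.4]
b-r cols [(224, -22, 204), (225, -22, 204), (226, -23, 205), (227, -23, 203), (228, -21, 198), (229, -18, 197), (230, -17, 209), (231, -15, 219), (232, -11, 222), (233, -8, 224), (234, -6, 224), (235, -5, 226), (280, 0, 227), (281, 0, 226), (282, 0, 226), (283, -3, 223), (284, -10, 208), (285, -14, 178), (286, -18, 170), (287, -21, 191), (288, -22, 204), (289, -23, 206), (290, -22, 206), (291, -22, 206)]
rows [(128, -22, 207), (129, -22, 207), (130, -22, 206), (131, -22, 204), (132, -20, 199), (133, -17, 198), (134, -17, 205), (135, -16, 215), (136, -13, 220), (137, -11, 221), (138, -9, 223), (139, -9, 223), (158, -3, 225), (159, -3, 226), (160, -7, 223), (161, -11, 208), (162, -13, 173), (163, -10, 130), (164, -10, 114), (165, -15, 142), (166, -20, 179), (167, -22, 200), (168, -22, 206), (169, -22, 206)]
model corners [[286.3, 165.9], [285.6, 163.7], [229.1, 165.6], [227.2, 163.4], [287.1, 135.1], [286.3, 132.4], [230.7, 134.9], [228.8, 132.2]]
```

```bash

python3 -m inch '[{"ax":0,"ay":0,"az":0,"x":0,"y":15,"z":0,"hand":-1},{"ax":0,"ay":0,"az":0,"x":0,"y":20,"z":0,"hand":-1},{"ax":0,"ay":0,"az":0,"x":0,"y":10,"z":0,"hand":-1},{"ax":0,"ay":0,"az":0,"x":0,"y":0,"z":0,"hand":-1},{"ax":0,"ay":0,"az":0,"x":0,"y":0,"z":0,"hand":-1}]'
python3 -c "
from h import *
go([.4755,-.113,-.006])"
```

```text
time: 14.75
eef_pos: [0.4744, -0.1113, 0.0312]
tcp_rot: [-0.707, 0.0, 0.001, 0.707]
contact_force: [-0.1, 0.3, -1.1]
opening: 0.997
t 14.75 tcp [ 0.4744 -0.1113  0.0312] yaw 0.02 tilt [-0.002  0.001] ay 0.000 open 0.997 F [-0.1  0.3 -1.1]
  shift xyz mm [ 1.1 37.2 -1.7]
```

```bash

python3 -m inch '[{"ax":0,"ay":0,"az":0,"x":1,"y":12,"z":-1.7,"hand":-1},{"ax":0,"ay":0,"az":0,"x":0,"y":15,"z":0,"hand":-1},{"ax":0,"ay":0,"az":0,"x":0,"y":10,"z":0,"hand":-1},{"ax":0,"ay":0,"az":0,"x":0,"y":0,"z":0,"hand":-1},{"ax":0,"ay":0,"az":0,"x":0,"y":0,"z":0,"hand":-1}]'
python3 -m inch '[{"ax":0,"ay":0,"az":0,"x":0,"y":0,"z":0,"hand":1},{"ax":0,"ay":0,"az":0,"x":0,"y":0,"z":0,"hand":1},{"ax":0,"ay":0,"az":0,"x":0,"y":0,"z":0,"hand":1},{"ax":0,"ay":0,"az":0,"x":0,"y":0,"z":0,"hand":1},{"ax":0,"ay":0,"az":0,"x":0,"y":0,"z":0,"hand":1}]' 40
python3 -m inch '[{"ax":0,"ay":0,"az":0,"x":0,"y":0,"z":0,"hand":1},{"ax":0,"ay":0,"az":0,"x":0,"y":0,"z":0,"hand":1},{"ax":0,"ay":0,"az":0,"x":0,"y":0,"z":0,"hand":1}]' 40
```

```text
time: 15.17
eef_pos: [0.4757, -0.1133, -0.0052]
tcp_rot: [-0.707, 0.0, 0.0, 0.707]
contact_force: [0.2, -0.3, 0.0]
opening: 1.003
time: 15.58
eef_pos: [0.4765, -0.1137, -0.0044]
tcp_rot: [0.707, 0.001, 0.001, -0.707]
contact_force: [-1.1, 0.1, 4.1]
opening: 0.432
time: 15.83
eef_pos: [0.4765, -0.1137, -0.0045]
tcp_rot: [0.707, 0.001, 0.0, -0.707]
contact_force: [-1.0, -0.0, 6.0]
opening: 0.43
```

```bash

python3 -m inch '[{"ax":0,"ay":0,"az":0,"x":0,"y":-12,"z":0,"hand":1},{"ax":0,"ay":0,"az":0,"x":0,"y":-20,"z":0,"hand":1},{"ax":0,"ay":0,"az":0,"x":0,"y":-18,"z":0,"hand":1},{"ax":0,"ay":0,"az":0,"x":7,"y":0,"z":10,"hand":1},{"ax":0,"ay":0,"az":0,"x":20,"y":0,"z":27,"hand":1}]'
python3 -m inch '[{"ax":0,"ay":0,"az":0,"x":22,"y":0,"z":30,"hand":1},{"ax":0,"ay":0,"az":0,"x":22,"y":0,"z":30,"hand":1},{"ax":0,"ay":0,"az":0,"x":22,"y":0,"z":30,"hand":1},{"ax":0,"ay":0,"az":0,"x":12.5,"y":0,"z":17.5,"hand":1},{"ax":0,"ay":0,"az":0,"x":0,"y":0,"z":0,"hand":1}]'
python3 -m inch '[{"ax":0,"ay":0,"az":0,"x":0,"y":0,"z":0,"hand":1},{"ax":0,"ay":0,"az":0,"x":0,"y":0,"z":0,"hand":1},{"ax":0,"ay":0,"az":0,"x":0,"y":0,"z":0,"hand":1}]'
python3 - <<'E'
from m import *
go([.582,.031,-.0045]); p,M,_=tool(); s=read_camera("side"); 
w=w2p(s,cyl(.019,0,.042)+[p[0],p[1]-.0035,p[2]+.0045]); print(np.round([w.min(0),w.max(0)],1)); im=s["img"].astype(int); c=int(w[:,0].mean())
print([(r,*im[r,c-1:c+2].mean(0).astype(int)) for r in range(int(w[:,1].min())-5,int(w[:,1].max())+6)])
E
```

```text
time: 16.25
eef_pos: [0.5025, -0.0776, 0.045]
tcp_rot: [0.708, -0.001, 0.002, -0.707]
contact_force: [1.0, -0.5, -0.4]
opening: 0.428
time: 16.67
eef_pos: [0.5827, 0.0352, 0.0435]
tcp_rot: [-0.707, -0.002, 0.001, 0.708]
contact_force: [-0.6, 0.2, 0.2]
opening: 0.424
time: 16.92
eef_pos: [0.58, 0.0307, 0.0437]
tcp_rot: [-0.707, 0.001, 0.0, 0.707]
contact_force: [-0.8, -0.9, -0.3]
opening: 0.429
t 16.92 tcp [0.58   0.0307 0.0437] yaw -0.05 tilt [-0.002  0.   ] ay -0.001 open 0.429 F [-0.8 -0.9 -0.3]
  shift xyz mm [ 2.1 48.2  0.3]
[[350.  164.4]
 [365.9 186.1]]
[(159, np.int64(224), np.int64(215), np.int64(195)), (160, np.int64(226), np.int64(217), np.int64(196)), (161, np.int64(227), np.int64(219), np.int64(198)), (162, np.int64(216), np.int64(207), np.int64(186)), (163, np.int64(182), np.int64(172), np.int64(151)), (164, np.int64(164), np.int64(155), np.int64(136)), (165, np.int64(173), np.int64(167), np.int64(149)), (166, np.int64(183), np.int64(178), np.int64(161)), (167, np.int64(211), np.int64(205), np.int64(188)), (168, np.int64(238), np.int64(236), np.int64(222)), (169, np.int6
[... 482 characters left out ...]
64(126), np.int64(118)), (179, np.int64(133), np.int64(132), np.int64(123)), (180, np.int64(135), np.int64(134), np.int64(124)), (181, np.int64(136), np.int64(134), np.int64(125)), (182, np.int64(137), np.int64(134), np.int64(125)), (183, np.int64(133), np.int64(131), np.int64(122)), (184, np.int64(123), np.int64(122), np.int64(113)), (185, np.int64(138), np.int64(136), np.int64(125)), (186, np.int64(170), np.int64(166), np.int64(153)), (187, np.int64(177), np.int64(172), np.int64(158)), (188, np.int64(160), np.int64(155), np.int64(142)), (189, np.int64(146), np.int64(142), np.int64(129)), (190, np.int64(145), np.int64(140), np.int64(128)), (191, np.int64(147), np.int64(142), np.int64(128))]
```

```bash

python3 -m inch '[{"ax":0,"ay":0,"az":0,"x":1,"y":12,"z":0,"hand":1},{"ax":0,"ay":0,"az":0,"x":1,"y":16,"z":0,"hand":1},{"ax":0,"ay":0,"az":0,"x":0,"y":12,"z":0,"hand":1},{"ax":0,"ay":0,"az":0,"x":0,"y":4,"z":0,"hand":1},{"ax":0,"ay":0,"az":0,"x":0,"y":0,"z":0,"hand":1}]'
python3 -m inch '[{"ax":0,"ay":0,"az":0,"x":0,"y":1,"z":0,"hand":1},{"ax":0,"ay":0,"az":0,"x":0,"y":1,"z":0,"hand":1},{"ax":0,"ay":0,"az":0,"x":0,"y":1,"z":0,"hand":1},{"ax":0,"ay":0,"az":0,"x":0,"y":0,"z":0,"hand":1},{"ax":0,"ay":0,"az":0,"x":0,"y":0,"z":0,"hand":1}]'
python3 -c "
from h import *
go([.582,.031,-.0045])"
```

```text
time: 17.38
eef_pos: [0.5814, 0.031, -0.0016]
tcp_rot: [-0.707, 0.002, 0.001, 0.707]
contact_force: [-1.1, 0.9, -0.8]
opening: 0.435
time: 17.8
eef_pos: [0.5836, 0.0312, -0.0018]
tcp_rot: [0.707, 0.0, 0.0, -0.707]
contact_force: [-0.6, -1.3, -0.1]
opening: 0.429
t 17.80 tcp [ 0.5836  0.0312 -0.0018] yaw 0.00 tilt [ 0.001 -0.   ] ay 0.000 open 0.429 F [-0.6 -1.3 -0.1]
  shift xyz mm [-1.6  2.7 -0.2]
```

```bash

python3 -m inch '[{"ax":0,"ay":0,"az":0,"x":-1.2,"y":1.5,"z":0,"hand":1},{"ax":0,"ay":0,"az":0,"x":0,"y":1,"z":0,"hand":1},{"ax":0,"ay":0,"az":0,"x":0,"y":0,"z":0,"hand":1},{"ax":0,"ay":0,"az":0,"x":0,"y":0,"z":0,"hand":1},{"ax":0,"ay":0,"az":0,"x":0,"y":0,"z":0,"hand":1}]'
python3 -c "
from h import *
go([.582,.031,-.0045])"
python3 -m inch '[{"ax":0,"ay":0,"az":0,"x":0,"y":0,"z":0,"hand":0},{"ax":0,"ay":0,"az":0,"x":0,"y":0,"z":0,"hand":-0.2},{"ax":0,"ay":0,"az":0,"x":0,"y":0,"z":0,"hand":-0.4},{"ax":0,"ay":0,"az":0,"x":0,"y":0,"z":0,"hand":-0.4},{"ax":0,"ay":0,"az":0,"x":0,"y":0,"z":0,"hand":-0.4}]'
python3 -m inch '[{"ax":0,"ay":0,"az":0,"x":0,"y":-10,"z":0,"hand":-0.4},{"ax":0,"ay":0,"az":0,"x":0,"y":-20,"z":0,"hand":-0.4},{"ax":0,"ay":0,"az":0,"x":0,"y":-25,"z":0,"hand":-1},{"ax":0,"ay":0,"az":0,"x":0,"y":-25,"z":0,"hand":-1},{"ax":0,"ay":0,"az":0,"x":0,"y":-20,"z":0,"hand":-1}]'
python3 -c "
from h import *
go([.475,.248,.095])"
```

```text
time: 18.22
eef_pos: [0.5821, 0.0312, -0.0044]
tcp_rot: [-0.707, -0.0, 0.0, 0.707]
contact_force: [-2.0, 0.7, 3.7]
opening: 0.426
t 18.22 tcp [ 0.5821  0.0312 -0.0044] yaw 0.00 tilt [-0.  0.] ay 0.000 open 0.426 F [-2.   0.7  3.7]
  shift xyz mm [-0.1  0.1 -0.2]
time: 18.63
eef_pos: [0.5819, 0.0311, -0.005]
tcp_rot: [-0.707, 0.0, 0.0, 0.707]
contact_force: [-0.5, 0.3, -0.2]
opening: 0.697
time: 19.05
eef_pos: [0.5828, 0.0311, 0.0979]
tcp_rot: [0.707, 0.001, 0.001, -0.707]
contact_force: [0.8, 0.0, 0.3]
opening: 1.0
t 19.05 tcp [0.5828 0.0311 0.0979] yaw 0.00 tilt [ 0.002 -0.   ] ay 0.000 open 1.000 F [0.8 0.  0.3]
  shift xyz mm [-107.8    2.6  216.9]
```

```bash

python3 - <<'E'
from m import *
c=read_camera("top"); s=read_camera("side"); k=8
im=np.mean([read_camera("top")["img"].astype(float) for _ in range(3)],0); sm=np.mean([read_camera("side")["img"].astype(float) for _ in range(3)],0)
for n,cam,i,b in(("top",c,im,(178,184,208,208)),("side",s,sm,(308,144,322,162))):
    x0,y0,x1,y1=b; big=cv2.resize(i[y0:y1,x0:x1],None,fx=k,fy=k,interpolation=cv2.INTER_CUBIC); g=big[...,1]-big[...,0]; m=g>.45*g.max()
    pts=(np.argwhere(m)[:,::-1]+.5)/k-.5+[x0,y0]; h=cv2.convexHull(pts.astype(np.float32)); mm=cv2.moments(h); ce=np.array([mm["m10"],mm["m01"]])/mm["m00"]
    mod_=cyl(.0095,.046,.061); xy=p2w(cam,[ce],.0535)[0,:2]
    for _ in range(6): q,a=hullc(cam,mod_+[*xy,0]); xy=xy+(p2w(cam,[ce],.05)-p2w(cam,[q],.05))[0,:2]
    w=w2p(cam,mod_+[*xy,0]); print(n,xy.round(4),"area",mm["m00"],a,"bb",pts.min(0).round(1),pts.max(0).round(1),"model",w.min(0).round(1),w.max(0).round(1))
go()
# body yaw: print grey mask of bottle in top
d=(im[186:214,180:212].mean(2)); print("\n".join("".join("%4d"%v for v in r) for r in d[8:26:1,:30]))
E
```

```text
<stdin>:6: RuntimeWarning: invalid value encountered in divide
h.py:31: RuntimeWarning: invalid value encountered in divide
  m=cv2.moments(cv2.convexHull(w2p(c,P).astype(np.float32))); return np.array([m["m10"],m["m01"]])/m["m00"],m["m00"]
Traceback (most recent call last):
ValueError: zero-size array to reduction operation minimum which has no identity
```

```bash

python3 -m inch '[{"ax":0,"ay":0,"az":0,"x":-10,"y":-12,"z":20,"hand":-1},{"ax":0,"ay":0,"az":0,"x":-18,"y":0,"z":36,"hand":-1},{"ax":0,"ay":0,"az":0,"x":-18,"y":0,"z":36,"hand":-1},{"ax":0,"ay":0,"az":0,"x":-18,"y":0,"z":36,"hand":-1},{"ax":0,"ay":0,"az":0,"x":-18,"y":0,"z":36,"hand":-1}]' >/dev/null
python3 -m inch '[{"ax":0,"ay":0,"az":0,"x":-17,"y":0,"z":34,"hand":-1},{"ax":0,"ay":0,"az":0,"x":-8,"y":0,"z":19,"hand":-1},{"ax":0,"ay":0,"az":0,"x":0,"y":0,"z":0,"hand":-1},{"ax":0,"ay":0,"az":0,"x":0,"y":0,"z":0,"hand":-1},{"ax":0,"ay":0,"az":0,"x":0,"y":0,"z":0,"hand":-1}]'
python3 - <<'E'
from m import *
c=read_camera("top"); s=read_camera("side"); go([.4755,.248,-.004])
scan(c,["tape"]); im=c["img"]; w=w2p(c,cyl(.019,0,.042)+[.582,.0275,0]); x0,y0=w.min(0).astype(int); x1,y1=w.max(0).astype(int); print("white model",x0,y0,x1,y1, w2p(c,[[.582,.0275,.042]]))
big=cv2.resize(im[y0-8:y1+9,x0-8:x1+9].astype(float),None,fx=4,fy=4,interpolation=cv2.INTER_CUBIC); b=cv2.GaussianBlur(big,(0,0),3); d=b[...,2]-b[...,0]; 
pts=np.argwhere((d>-5)&(b[...,1]>195))[:,::-1]; pts=(pts+.5)/4-.5+[x0-8,y0-8]; h=cv2.convexHull(pts.astype(np.float32)); (cx,cy),r=cv2.minEnclosingCircle(h); print("disc",cx,cy,r,len(pts)/16,p2w(c,[(cx,cy)],.042))
sm=s["img"].astype(float); pts=np.argwhere((sm[...,1]-sm[...,0]>40)[140:165,305:325])[:,::-1]+[305,140]; ce=pts.mean(0); print("green side",ce,len(pts),p2w(s,[ce],.0535), "model px", w2p(s,[[.4755,.251,.0535]]))
E
```

```text
time: 20.28
eef_pos: [0.475, 0.2476, 0.1065]
tcp_rot: [0.707, -0.0, -0.0, -0.707]
contact_force: [-0.4, 0.4, 0.1]
opening: 1.0
t 20.38 tcp [0.4755 0.247  0.1068] yaw -0.10 tilt [-0.001 -0.   ] ay -0.002 open 0.999 F [ 0.4 -0.3  0.4]
  shift xyz mm [  0.  110.8   1. ]
tape [ 0.5834 -0.0765] area 1014 1013 ang 90.0
white model 300 133 320 159 [[310.57832841 143.56555853]]
disc 310.4751892089844 143.48741149902344 8.424060821533203 198.1875 [[0.58215164 0.02769592 0.042     ]]
green side [315.68888889 152.33333333] 45 [[0.4770653  0.25182113 0.0535    ]] model px [[315.17279999 152.43286036]]
```

The white pot top is at (.582,.0277), on target. The glue bottle agrees at about (.476,.249). I'll descend and grip it.

```bash

python3 -m inch '[{"ax":0,"ay":0,"az":0,"x":0.5,"y":15,"z":1,"hand":-1},{"ax":0,"ay":0,"az":0,"x":0,"y":25,"z":0.5,"hand":-1},{"ax":0,"ay":0,"az":0,"x":0,"y":20,"z":0,"hand":-1},{"ax":0,"ay":0,"az":0,"x":0,"y":10,"z":0,"hand":-1},{"ax":0,"ay":0,"az":0,"x":0,"y":0,"z":0,"hand":-1}]'
python3 -m inch '[{"ax":0,"ay":0,"az":0,"x":0,"y":15,"z":0,"hand":-1},{"ax":0,"ay":0,"az":0,"x":0,"y":15,"z":0,"hand":-1},{"ax":0,"ay":0,"az":0,"x":0,"y":8,"z":0,"hand":-1},{"ax":0,"ay":0,"az":0,"x":0,"y":0,"z":0,"hand":-1},{"ax":0,"ay":0,"az":0,"x":0,"y":0,"z":0,"hand":-1}]'
python3 -c "
from h import *
go([.4755,.248,-.004])"
python3 -m inch '[{"ax":0,"ay":0,"az":0,"x":0,"y":0,"z":0,"hand":1},{"ax":0,"ay":0,"az":0,"x":0,"y":0,"z":0,"hand":1},{"ax":0,"ay":0,"az":0,"x":0,"y":0,"z":0,"hand":1},{"ax":0,"ay":0,"az":0,"x":0,"y":0,"z":0,"hand":1},{"ax":0,"ay":0,"az":0,"x":0,"y":0,"z":0,"hand":1}]' 40
python3 -m inch '[{"ax":0,"ay":0,"az":0,"x":0,"y":0,"z":0,"hand":1},{"ax":0,"ay":0,"az":0,"x":0,"y":0,"z":0,"hand":1},{"ax":0,"ay":0,"az":0,"x":0,"y":0,"z":0,"hand":1}]' 40
```

```text
time: 20.9
eef_pos: [0.4736, 0.2483, 0.0344]
tcp_rot: [0.708, -0.002, -0.002, -0.706]
contact_force: [-0.4, -0.4, -0.3]
opening: 0.997
time: 21.32
eef_pos: [0.4759, 0.2496, -0.0003]
tcp_rot: [-0.707, -0.0, -0.0, 0.707]
contact_force: [0.5, 0.6, -0.7]
opening: 0.998
t 21.32 tcp [ 4.759e-01  2.496e-01 -3.000e-04] yaw -0.02 tilt [0. 0.] ay -0.000 open 0.998 F [ 0.5  0.6 -0.7]
  shift xyz mm [-0.4  3.7 -1.6]
time: 21.73
eef_pos: [0.476, 0.2499, -0.0001]
tcp_rot: [-0.707, -0.0, -0.0, 0.707]
contact_force: [-1.3, 0.4, 2.2]
opening: 0.333
time: 21.98
eef_pos: [0.476, 0.2499, -0.0001]
tcp_rot: [-0.707, -0.0, -0.0, 0.707]
contact_force: [-1.2, 0.8, 5.3]
opening: 0.339
```

```bash

python3 -m inch '[{"ax":0,"ay":0,"az":0,"x":0,"y":-10,"z":0,"hand":1},{"ax":0,"ay":0,"az":0,"x":0,"y":-20,"z":0,"hand":1},{"ax":0,"ay":0,"az":0,"x":0,"y":-20,"z":0,"hand":1},{"ax":0,"ay":0,"az":0,"x":10,"y":-10,"z":-11,"hand":1},{"ax":0,"ay":0,"az":0,"x":24,"y":0,"z":-27,"hand":1}]'
python3 -m inch '[{"ax":0,"ay":0,"az":0,"x":25,"y":0,"z":-28,"hand":1},{"ax":0,"ay":0,"az":0,"x":25,"y":0,"z":-28,"hand":1},{"ax":0,"ay":0,"az":0,"x":15,"y":0,"z":-17,"hand":1},{"ax":0,"ay":0,"az":0,"x":6,"y":0,"z":-6,"hand":1},{"ax":0,"ay":0,"az":0,"x":0,"y":0,"z":0,"hand":1}]'
python3 -m inch '[{"ax":0,"ay":0,"az":0,"x":0,"y":10,"z":0,"hand":1},{"ax":0,"ay":0,"az":0,"x":0,"y":15,"z":0,"hand":1},{"ax":0,"ay":0,"az":0,"x":0,"y":8,"z":0,"hand":1},{"ax":0,"ay":0,"az":0,"x":0,"y":0,"z":0,"hand":1},{"ax":0,"ay":0,"az":0,"x":0,"y":0,"z":0,"hand":1}]'
python3 - <<'E'
from m import *
go([.5805,.133,.017]); p,M,_=tool(); s=read_camera("side"); sm=s["img"].astype(float)
w=w2p(s,cyl(.0095,.046,.061)+[p[0],p[1],p[2]]); print("cap model",w.min(0),w.max(0),w.mean(0)); x,y=w.mean(0).astype(int)
pts=np.argwhere((sm[...,1]-sm[...,0]>40)[y-15:y+15,x-12:x+12])[:,::-1]+[x-12,y-15]; print("green",pts.mean(0),len(pts),pts.min(0),pts.max(0),"->",p2w(s,[pts.mean(0)],p[2]+.0535))
k=9.9
x0,y0=x-20,y-20; cv2.imwrite("pics/t11.png",cv2.resize(s["img"][y0:y0+55,x0:x0+50,::-1],None,fx=k,fy=k,interpolation=cv2.INTER_CUBIC))
E
```

```text
time: 22.4
eef_pos: [0.5094, 0.2139, 0.062]
tcp_rot: [-0.706, -0.003, 0.0, 0.708]
contact_force: [0.5, 0.6, 0.4]
opening: 0.337
time: 22.82
eef_pos: [0.5816, 0.1311, 0.0593]
tcp_rot: [0.707, -0.001, 0.001, -0.707]
contact_force: [-0.1, 0.0, -0.3]
opening: 0.334
time: 23.23
eef_pos: [0.5788, 0.1336, 0.025]
tcp_rot: [0.707, -0.001, -0.002, -0.707]
contact_force: [-0.9, 0.1, -0.5]
opening: 0.336
t 23.23 tcp [0.5788 0.1336 0.025 ] yaw 0.08 tilt [-0.003 -0.   ] ay 0.001 open 0.336 F [-0.9  0.1 -0.5]
  shift xyz mm [ 1.7  8.  -0.6]
cap model [349.69826804 153.25138518] [356.84378684 160.85656404] [353.25744715 157.03063369]
green [353.5 158. ] 38 [351 155] [356 161] -> [[0.57871654 0.12593406 0.07846262]]
```

View pics/t11.png

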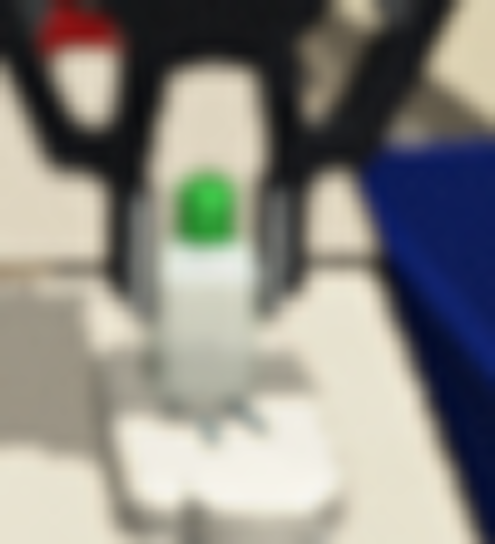

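Picture 14: the bottle hangs upright in the jaws over the tin (cap (205,210), base about row 408). I'll check the base row against the model.

```bash

python3 - <<'E'
from m import *
p,M,_=tool(); s=read_camera("side"); im=np.mean([read_camera("side")["img"].astype(float) for _ in range(3)],0)
im0=cv2.imread("pics/side0.png")[:,:,::-1].astype(float)
for n,I,o in(("init",im0,(.476,.249,0)),("now",im,(p[0],p[1]-.001,p[2]))):
    w=w2p(s,np.array([[0,-.015,0],[0,-.015,.043],[0,-.0095,.046],[0,.0095,.061]])+o); c=int(round(w[:,0].mean())); r0,r1=int(w[3,1])-4,int(w[0,1])+5
    print(n,w[:,1].round(1)); print([(r,*I[r,c-1:c+2].mean(0).astype(int).tolist()) for r in range(r0,r1)])
E
```

```text
init [171.  157.6 156.1 149.3]
[(145, 116, 109, 95), (146, 48, 44, 39), (147, 12, 9, 10), (148, 10, 19, 11), (149, 31, 86, 34), (150, 60, 168, 66), (151, 74, 204, 82), (152, 65, 189, 73), (153, 50, 158, 57), (154, 44, 141, 49), (155, 57, 142, 59), (156, 117, 167, 117), (157, 193, 212, 192), (158, 229, 234, 228), (159, 231, 233, 230), (160, 217, 221, 210), (161, 201, 202, 188), (162, 194, 194, 179), (163, 186, 185, 170), (164, 173, 173, 159), (165, 174, 174, 160), (166, 176, 177, 163), (167, 172, 173, 158), (168, 167, 169, 154), (169, 162, 163, 148), (170, 169, 168, 152), (171, 200, 195, 175), (172, 222, 214, 194), (173, 227, 219, 198), (174, 226, 218, 198)]
now [177.2 162.4 160.7 153. ]
[(149, 222, 213, 192), (150, 222, 213, 192), (151, 223, 213, 193), (152, 213, 207, 183), (153, 172, 191, 148), (154, 107, 179, 99), (155, 67, 180, 72), (156, 56, 173, 64), (157, 50, 159, 57), (158, 46, 152, 53), (159, 48, 148, 53), (160, 90, 162, 94), (161, 167, 201, 168), (162, 216, 229, 216), (163, 227, 231, 223), (164, 223, 226, 214), (165, 216, 217, 202), (166, 209, 210, 194), (167, 206, 207, 191), (168, 204, 205, 189), (169, 203, 204, 187), (170, 200, 201, 185), (171, 194, 194, 179), (172, 186, 187, 172), (173, 180, 182, 167), (174, 179, 181, 166), (175, 174, 176, 161), (176, 162, 162, 148), (177, 154, 152, 139), (178, 155, 153, 141), (179, 165, 166, 156), (180, 182, 186, 176), (181, 203, 204, 192)]
```

```bash

python3 -c "
from h import *
go([.5805,.133,.017])"
python3 -m inch '[{"ax":0,"ay":0,"az":0,"x":0.3,"y":3,"z":0,"hand":1},{"ax":0,"ay":0,"az":0,"x":0,"y":2,"z":0,"hand":1},{"ax":0,"ay":0,"az":0,"x":0,"y":1,"z":0,"hand":1},{"ax":0,"ay":0,"az":0,"x":0,"y":0,"z":0,"hand":1},{"ax":0,"ay":0,"az":0,"x":0,"y":0,"z":0,"hand":1}]'
python3 -c "
from h import *
go([.5805,.133,.017])"
```

```text
t 23.48 tcp [0.581  0.1329 0.027 ] yaw 0.02 tilt [0.001 0.   ] ay 0.000 open 0.330 F [-0.8  0.6 -0.6]
  shift xyz mm [-0.5 10.   0.1]
time: 23.9
eef_pos: [0.5807, 0.1326, 0.02]
tcp_rot: [0.707, -0.0, -0.0, -0.707]
contact_force: [-1.2, 0.1, -0.6]
opening: 0.332
t 23.90 tcp [0.5807 0.1326 0.02  ] yaw -0.01 tilt [-0. -0.] ay -0.000 open 0.332 F [-1.2  0.1 -0.6]
  shift xyz mm [-0.2  3.   0.4]
```

```bash

python3 -m inch '[{"ax":0,"ay":0,"az":0,"x":0,"y":2,"z":0,"hand":1},{"ax":0,"ay":0,"az":0,"x":0,"y":1,"z":0,"hand":1},{"ax":0,"ay":0,"az":0,"x":0,"y":0,"z":0,"hand":1},{"ax":0,"ay":0,"az":0,"x":0,"y":0,"z":0,"hand":1}]'
python3 -c "
from h import *
go([.5805,.133,.017])"
```

```text
time: 24.23
eef_pos: [0.5808, 0.1327, 0.0171]
tcp_rot: [0.707, 0.0, -0.0, -0.707]
contact_force: [-0.2, 1.1, -0.7]
opening: 0.332
t 24.23 tcp [0.5808 0.1327 0.0171] yaw 0.00 tilt [-0. -0.] ay 0.000 open 0.332 F [-0.2  1.1 -0.7]
  shift xyz mm [-0.3  0.1  0.3]
```

Nearly down, with no contact yet. I'll go 1 mm further, then release gently.

```bash

python3 -m inch '[{"ax":0,"ay":0,"az":0,"x":0,"y":0.8,"z":0,"hand":1},{"ax":0,"ay":0,"az":0,"x":0,"y":0,"z":0,"hand":1},{"ax":0,"ay":0,"az":0,"x":0,"y":0,"z":0,"hand":1}]'
python3 -m inch '[{"ax":0,"ay":0,"az":0,"x":0,"y":0,"z":0,"hand":0.2},{"ax":0,"ay":0,"az":0,"x":0,"y":0,"z":0,"hand":0},{"ax":0,"ay":0,"az":0,"x":0,"y":0,"z":0,"hand":-0.2},{"ax":0,"ay":0,"az":0,"x":0,"y":0,"z":0,"hand":-0.3},{"ax":0,"ay":0,"az":0,"x":0,"y":0,"z":0,"hand":-0.3}]'
python3 -m inch '[{"ax":0,"ay":0,"az":0,"x":0,"y":-10,"z":0,"hand":-0.3},{"ax":0,"ay":0,"az":0,"x":0,"y":-20,"z":0,"hand":-0.3},{"ax":0,"ay":0,"az":0,"x":0,"y":-25,"z":0,"hand":-0.3},{"ax":0,"ay":0,"az":0,"x":0,"y":-25,"z":0,"hand":-1},{"ax":0,"ay":0,"az":0,"x":0,"y":-20,"z":0,"hand":-1}]'
python3 -m inch '[{"ax":0,"ay":0.12,"az":0,"x":0,"y":0,"z":0,"hand":-1},{"ax":0,"ay":0.1,"az":0,"x":0,"y":0,"z":0,"hand":-1},{"ax":0,"ay":0.084,"az":0,"x":0,"y":0,"z":0,"hand":-1},{"ax":0,"ay":0,"az":0,"x":0,"y":0,"z":0,"hand":-1}]'
python3 -c "
from h import *
go([.477,-.0063,.06],-17.4)"
```

```text
time: 24.48
eef_pos: [0.5809, 0.1327, 0.017]
tcp_rot: [0.707, -0.0, -0.0, -0.707]
contact_force: [-2.1, 0.3, 6.1]
opening: 0.334
time: 24.9
eef_pos: [0.5807, 0.1326, 0.0161]
tcp_rot: [0.707, -0.0, -0.0, -0.707]
contact_force: [-0.2, -0.2, -0.7]
opening: 0.649
time: 25.32
eef_pos: [0.5816, 0.1328, 0.1192]
tcp_rot: [-0.707, -0.001, -0.001, 0.707]
contact_force: [0.5, -0.1, 0.5]
opening: 0.906
time: 25.65
eef_pos: [0.581, 0.1327, 0.1174]
tcp_rot: [-0.699, 0.107, -0.108, 0.699]
contact_force: [0.0, -0.6, 0.1]
opening: 0.997
t 25.65 tcp [0.581  0.1327 0.1174] yaw -17.50 tilt [0.001 0.   ] ay -0.002 open 0.997 F [ 0.  -0.6  0.1]
  shift xyz mm [ -57.5   57.3 -163.9]
```

The first turn went the wrong way: the block's short axis is at +17.4°. For the final placing, jaws across the block would foul the white pot, and gripping it lengthwise where it lies now is tight against the vice. So I'll grip it across now, move it to free space with its yaw squared up, and re-grip lengthwise.

```bash

python3 -m inch '[{"ax":0,"ay":-0.12,"az":0,"x":0,"y":0,"z":0,"hand":-1},{"ax":0,"ay":-0.12,"az":0,"x":0,"y":0,"z":0,"hand":-1},{"ax":0,"ay":-0.12,"az":0,"x":0,"y":0,"z":0,"hand":-1},{"ax":0,"ay":-0.12,"az":0,"x":0,"y":0,"z":0,"hand":-1},{"ax":0,"ay":-0.12,"az":0,"x":0,"y":0,"z":0,"hand":-1}]'
python3 -m inch '[{"ax":0,"ay":-0.009,"az":0,"x":0,"y":0,"z":0,"hand":-1},{"ax":0,"ay":0,"az":0,"x":0,"y":0,"z":0,"hand":-1},{"ax":0,"ay":0,"az":0,"x":0,"y":0,"z":0,"hand":-1}]'
python3 -c "
from h import *
go([.477,-.0063,.06],17.4)"
```

```text
time: 26.07
eef_pos: [0.5808, 0.1326, 0.1168]
tcp_rot: [0.699, 0.107, -0.107, -0.699]
contact_force: [0.8, 0.7, 1.1]
opening: 0.997
time: 26.32
eef_pos: [0.5808, 0.1327, 0.1165]
tcp_rot: [-0.699, -0.107, 0.107, 0.699]
contact_force: [0.9, -0.0, 0.6]
opening: 1.004
t 26.32 tcp [0.5808 0.1327 0.1165] yaw 17.39 tilt [0. 0.] ay -0.000 open 1.004 F [ 0.9 -0.   0.6]
  shift xyz mm [-140.6   56.5 -101.6]
```

```bash

python3 -m inch '[{"ax":0,"ay":0,"az":0,"x":-20,"y":0,"z":-15,"hand":-1},{"ax":0,"ay":0,"az":0,"x":-32,"y":0,"z":-23,"hand":-1},{"ax":0,"ay":0,"az":0,"x":-32,"y":0,"z":-23,"hand":-1},{"ax":0,"ay":0,"az":0,"x":-32,"y":0,"z":-23,"hand":-1},{"ax":0,"ay":0,"az":0,"x":-24,"y":0,"z":-18,"hand":-1}]'
python3 -m inch '[{"ax":0,"ay":0,"az":0,"x":0,"y":15,"z":0,"hand":-1},{"ax":0,"ay":0,"az":0,"x":0,"y":25,"z":0,"hand":-1},{"ax":0,"ay":0,"az":0,"x":0,"y":20,"z":0,"hand":-1},{"ax":0,"ay":0,"az":0,"x":0,"y":10,"z":0,"hand":-1},{"ax":0,"ay":0,"az":0,"x":0,"y":0,"z":0,"hand":-1}]'
python3 -m inch '[{"ax":0,"ay":0,"az":0,"x":0,"y":0,"z":0,"hand":-1},{"ax":0,"ay":0,"az":0,"x":0,"y":0,"z":0,"hand":-1},{"ax":0,"ay":0,"az":0,"x":0,"y":0,"z":0,"hand":-1}]'
python3 -c "
from h import *
go([.477,-.0063,-.017],17.4)"
```

```text
time: 26.73
eef_pos: [0.4761, -0.008, 0.1162]
tcp_rot: [0.699, 0.107, -0.107, -0.699]
contact_force: [0.2, -0.1, 0.0]
opening: 1.003
time: 27.15
eef_pos: [0.4758, -0.0063, 0.044]
tcp_rot: [-0.698, -0.105, 0.109, 0.7]
contact_force: [-0.4, 0.7, 0.3]
opening: 0.996
time: 27.4
eef_pos: [0.4793, -0.0068, 0.0479]
tcp_rot: [0.699, 0.108, -0.107, -0.699]
contact_force: [-0.2, 0.4, 0.9]
opening: 0.998
t 27.40 tcp [ 0.4793 -0.0068  0.0479] yaw 17.49 tilt [ 0.003 -0.001] ay 0.001 open 0.998 F [-0.2  0.4  0.9]
  shift xyz mm [-2.2 64.9  1.3]
```

```bash

python3 -m inch '[{"ax":0,"ay":0,"az":0,"x":0,"y":15,"z":0,"hand":-1},{"ax":0,"ay":0,"az":0,"x":0,"y":20,"z":0,"hand":-1},{"ax":0,"ay":0,"az":0,"x":0,"y":18,"z":0,"hand":-1},{"ax":0,"ay":0,"az":0,"x":0,"y":10,"z":0,"hand":-1},{"ax":0,"ay":0,"az":0,"x":0,"y":0,"z":0,"hand":-1}]'
python3 -m inch '[{"ax":0,"ay":0,"az":0,"x":0,"y":1,"z":0,"hand":-1},{"ax":0,"ay":0,"az":0,"x":0,"y":0,"z":0,"hand":-1},{"ax":0,"ay":0,"az":0,"x":0,"y":0,"z":0,"hand":-1}]'
python3 -m inch '[{"ax":0,"ay":0,"az":0,"x":0,"y":0,"z":0,"hand":1},{"ax":0,"ay":0,"az":0,"x":0,"y":0,"z":0,"hand":1},{"ax":0,"ay":0,"az":0,"x":0,"y":0,"z":0,"hand":1},{"ax":0,"ay":0,"az":0,"x":0,"y":0,"z":0,"hand":1},{"ax":0,"ay":0,"az":0,"x":0,"y":0,"z":0,"hand":1}]' 30
python3 -m inch '[{"ax":0,"ay":0,"az":0,"x":0,"y":0,"z":0,"hand":1},{"ax":0,"ay":0,"az":0,"x":0,"y":0,"z":0,"hand":1},{"ax":0,"ay":0,"az":0,"x":0,"y":0,"z":0,"hand":1}]'
python3 -c "
from h import *
go([.477,-.0063,-.017],17.4)"
```

```text
time: 27.82
eef_pos: [0.4766, -0.0063, -0.018]
tcp_rot: [-0.698, -0.106, 0.109, 0.699]
contact_force: [0.1, -0.8, -0.4]
opening: 0.998
time: 28.07
eef_pos: [0.4791, -0.0069, -0.0164]
tcp_rot: [0.699, 0.108, -0.107, -0.699]
contact_force: [0.6, -0.7, 0.1]
opening: 0.997
time: 28.48
eef_pos: [0.4782, -0.0068, -0.0172]
tcp_rot: [0.699, 0.108, -0.107, -0.699]
contact_force: [1.4, -1.0, 1.6]
opening: 0.32
time: 28.73
eef_pos: [0.4782, -0.0068, -0.0173]
tcp_rot: [0.699, 0.108, -0.107, -0.699]
contact_force: [-0.3, -0.4, 3.1]
opening: 0.321
t 28.73 tcp [ 0.4782 -0.0068 -0.0173] yaw 17.48 tilt [ 0.001 -0.   ] ay 0.001 open 0.321 F [-0.3 -0.4  3.1]
  shift xyz mm [-1.1 -0.3  0.8]
```

```bash

python3 -m inch '[{"ax":0,"ay":0,"az":0,"x":0,"y":-10,"z":0,"hand":1},{"ax":0,"ay":0,"az":0,"x":0,"y":-10,"z":0,"hand":1},{"ax":0,"ay":0.1,"az":0,"x":0,"y":0,"z":0,"hand":1},{"ax":0,"ay":0.1,"az":0,"x":0,"y":0,"z":0,"hand":1},{"ax":0,"ay":0.09,"az":0,"x":0,"y":0,"z":0,"hand":1}]'
python3 -m inch '[{"ax":0,"ay":0,"az":0,"x":6,"y":0,"z":-9,"hand":1},{"ax":0,"ay":0,"az":0,"x":7,"y":0,"z":-10,"hand":1},{"ax":0,"ay":0,"az":0,"x":4,"y":0,"z":-6,"hand":1},{"ax":0,"ay":0,"az":0,"x":0,"y":0,"z":0,"hand":1},{"ax":0,"ay":0,"az":0,"x":0,"y":0,"z":0,"hand":1}]'
python3 -m inch '[{"ax":0,"ay":0,"az":0,"x":0,"y":6,"z":0,"hand":1},{"ax":0,"ay":0,"az":0,"x":0,"y":7,"z":0,"hand":1},{"ax":0,"ay":0,"az":0,"x":0,"y":5,"z":0,"hand":1},{"ax":0,"ay":0,"az":0,"x":0,"y":0,"z":0,"hand":1},{"ax":0,"ay":0,"az":0,"x":0,"y":0,"z":0,"hand":1}]'
python3 -c "
from h import *
go([.495,-.032,-.017],.9)"
```

```text
time: 29.15
eef_pos: [0.4784, -0.0068, 0.0036]
tcp_rot: [0.707, 0.004, -0.003, -0.707]
contact_force: [1.1, -0.5, -0.4]
opening: 0.32
time: 29.57
eef_pos: [0.4958, -0.0322, 0.0025]
tcp_rot: [-0.707, -0.005, 0.005, 0.707]
contact_force: [-0.8, 0.4, 0.0]
opening: 0.319
time: 29.98
eef_pos: [0.4946, -0.031, -0.0164]
tcp_rot: [-0.707, -0.005, 0.006, 0.707]
contact_force: [-0.4, -0.3, 0.2]
opening: 0.316
t 29.98 tcp [ 0.4946 -0.031  -0.0164] yaw 0.88 tilt [-0.002  0.   ] ay -0.000 open 0.316 F [-0.4 -0.3  0.2]
  shift xyz mm [ 0.4  0.6 -1. ]
```

```bash

python3 -m inch '[{"ax":0,"ay":0,"az":0,"x":0,"y":1,"z":0,"hand":1},{"ax":0,"ay":0,"az":0,"x":0,"y":0,"z":0,"hand":0.2},{"ax":0,"ay":0,"az":0,"x":0,"y":0,"z":0,"hand":0},{"ax":0,"ay":0,"az":0,"x":0,"y":0,"z":0,"hand":-0.3},{"ax":0,"ay":0,"az":0,"x":0,"y":0,"z":0,"hand":-0.3}]'
python3 -m inch '[{"ax":0,"ay":0,"az":0,"x":0,"y":-15,"z":0,"hand":-0.3},{"ax":0,"ay":0,"az":0,"x":0,"y":-25,"z":0,"hand":-1},{"ax":0,"ay":0,"az":0,"x":0,"y":-20,"z":0,"hand":-1},{"ax":0,"ay":0.12,"az":0,"x":0,"y":0,"z":0,"hand":-1},{"ax":0,"ay":0.121,"az":0,"x":0,"y":0,"z":0,"hand":-1}]'
python3 -m inch '[{"ax":0,"ay":0.121,"az":0,"x":0,"y":0,"z":0,"hand":-1},{"ax":0,"ay":0.121,"az":0,"x":0,"y":0,"z":0,"hand":-1},{"ax":0,"ay":0.121,"az":0,"x":0,"y":0,"z":0,"hand":-1},{"ax":0,"ay":0.121,"az":0,"x":0,"y":0,"z":0,"hand":-1},{"ax":0,"ay":0.121,"az":0,"x":0,"y":0,"z":0,"hand":-1}]'
python3 -m inch '[{"ax":0,"ay":0.121,"az":0,"x":0,"y":0,"z":0,"hand":-1},{"ax":0,"ay":0.121,"az":0,"x":0,"y":0,"z":0,"hand":-1},{"ax":0,"ay":0.121,"az":0,"x":0,"y":0,"z":0,"hand":-1},{"ax":0,"ay":0.121,"az":0,"x":0,"y":0,"z":0,"hand":-1},{"ax":0,"ay":0.121,"az":0,"x":0,"y":0,"z":0,"hand":-1}]'
python3 -m inch '[{"ax":0,"ay":0.12,"az":0,"x":0,"y":0,"z":0,"hand":-1},{"ax":0,"ay":0,"az":0,"x":0,"y":0,"z":0,"hand":-1},{"ax":0,"ay":0,"az":0,"x":0,"y":0,"z":0,"hand":-1}]'
python3 - <<'E'
from m import *
go([.495,-.031,-.017],-89.1)
side([("block",lambda r,g,b:(r<140)&(r-b>8),(300,195,345,230),box(.028,.07,.016),0),("white",lambda r,g,b:(r-b<16)|(r<150),(340,175,372,205),cyl(.019,0,.042),0)],3)
E
```

```text
time: 30.4
eef_pos: [0.4954, -0.0314, -0.0165]
tcp_rot: [0.707, 0.005, -0.005, -0.707]
contact_force: [-0.0, 0.2, 1.1]
opening: 0.649
time: 30.82
eef_pos: [0.4968, -0.0318, 0.0455]
tcp_rot: [0.703, -0.08, 0.083, -0.702]
contact_force: [-0.3, 0.2, -0.1]
opening: 1.0
time: 31.23
eef_pos: [0.4953, -0.0314, 0.0435]
tcp_rot: [-0.646, 0.287, -0.287, 0.646]
contact_force: [0.8, -0.4, -0.9]
opening: 0.997
time: 31.65
eef_pos: [0.4953, -0.0314, 0.0435]
tcp_rot: [-0.531, 0.467, -0.467, 0.531]
contact_force: [0.9, 0.8, -0.2]
opening: 0.996
time: 31.9
eef_pos: [0.4953, -0.0314, 0.0435]
tcp_rot: [-0.504, 0.495, -0.496, 0.504]
contact_force: [-0.7, 0.3, -0.1]
opening: 0.999
t 31.90 tcp [ 0.4953 -0.0314  0.0435] yaw -88.98 tilt [ 0. -0.] ay 0.002 open 0.999 F [-0.7  0.3 -0.1]
  shift xyz mm [-0.4 60.5 -0.3]
block [ 0.4934 -0.0304] area 220 231 bb [317.4 199.6 330.4 218.1] model [317.6 199.2 330.1 218.9]
white [0.5849 0.1016] area 218 263 bb [346.4 174.6 366.1 187.6] model [349.  171.3 363.5 191.1]
```

```bash

python3 -m inch '[{"ax":0,"ay":0,"az":0,"x":1,"y":12,"z":0,"hand":-1},{"ax":0,"ay":0,"az":0,"x":0,"y":20,"z":0,"hand":-1},{"ax":0,"ay":0,"az":0,"x":0,"y":16,"z":0,"hand":-1},{"ax":0,"ay":0,"az":0,"x":0,"y":8,"z":0,"hand":-1},{"ax":0,"ay":0,"az":0,"x":0,"y":4,"z":0,"hand":-1}]'
python3 -m inch '[{"ax":0,"ay":0,"az":0,"x":0,"y":4,"z":0,"hand":-1},{"ax":0,"ay":0,"az":0,"x":0,"y":4,"z":0,"hand":-1},{"ax":0,"ay":0,"az":0,"x":0,"y":1.5,"z":0,"hand":-1},{"ax":0,"ay":0,"az":0,"x":0,"y":0,"z":0,"hand":-1},{"ax":0,"ay":0,"az":0,"x":0,"y":0,"z":0,"hand":-1}]'
python3 -m inch '[{"ax":0,"ay":0,"az":0,"x":0,"y":0,"z":0,"hand":1},{"ax":0,"ay":0,"az":0,"x":0,"y":0,"z":0,"hand":1},{"ax":0,"ay":0,"az":0,"x":0,"y":0,"z":0,"hand":1},{"ax":0,"ay":0,"az":0,"x":0,"y":0,"z":0,"hand":1},{"ax":0,"ay":0,"az":0,"x":0,"y":0,"z":0,"hand":1}]' 30
python3 -c "
from h import *
go([.531,.0277,-.017],-89.1)"
```

```text
time: 32.47
eef_pos: [0.4942, -0.0321, -0.018]
tcp_rot: [0.504, -0.497, 0.495, -0.503]
contact_force: [0.1, 0.2, 0.4]
opening: 1.0
time: 32.88
eef_pos: [0.4957, -0.0325, -0.0257]
tcp_rot: [-0.504, 0.496, -0.497, 0.504]
contact_force: [0.3, 0.5, 0.1]
opening: 1.0
time: 33.3
eef_pos: [0.4959, -0.0326, -0.0254]
tcp_rot: [-0.503, 0.496, -0.497, 0.504]
contact_force: [0.4, -0.2, 5.1]
opening: 0.813
t 33.30 tcp [ 0.4959 -0.0326 -0.0254] yaw -89.15 tilt [ 0.001 -0.   ] ay -0.001 open 0.813 F [ 0.4 -0.2  5.1]
  shift xyz mm [-59.8  -8.4  36. ]
```

```bash

python3 -m inch '[{"ax":0,"ay":0,"az":0,"x":0,"y":-7,"z":0,"hand":1},{"ax":0,"ay":0,"az":0,"x":0,"y":-8,"z":0,"hand":1},{"ax":0,"ay":0,"az":0,"x":-11,"y":0,"z":6,"hand":1},{"ax":0,"ay":0,"az":0,"x":-18,"y":0,"z":11,"hand":1},{"ax":0,"ay":0,"az":0,"x":-17,"y":0,"z":10,"hand":1}]'
python3 -m inch '[{"ax":0,"ay":0,"az":0,"x":-10,"y":0,"z":6,"hand":1},{"ax":0,"ay":0,"az":0,"x":-3,"y":0,"z":3,"hand":1},{"ax":0,"ay":0,"az":0,"x":0,"y":0,"z":0,"hand":1},{"ax":0,"ay":0,"az":0,"x":0,"y":0,"z":0,"hand":1},{"ax":0,"ay":0,"az":0,"x":0,"y":0,"z":0,"hand":1}]'
python3 - <<'E'
from m import *
go([.5313,.027,-.0254],-89.15); p,M,_=tool()
side([("block",lambda r,g,b:(r<140)&(r-b>8),(325,175,356,215),box(.028,.07,.016),p[2]+.0254)],3)
E
```

```text
time: 33.72
eef_pos: [0.5222, 0.0148, -0.0107]
tcp_rot: [-0.503, 0.496, -0.497, 0.504]
contact_force: [0.8, -0.8, 0.3]
opening: 0.812
time: 34.13
eef_pos: [0.5299, 0.0267, -0.0114]
tcp_rot: [0.504, -0.497, 0.496, -0.503]
contact_force: [-0.4, -0.0, -0.6]
opening: 0.809
t 34.13 tcp [ 0.5299  0.0267 -0.0114] yaw -89.18 tilt [-0.001 -0.   ] ay -0.000 open 0.809 F [-0.4 -0.  -0.6]
  shift xyz mm [-0.3 14.   1.4]
block [0.5338 0.0604] area 401 190 bb [330.4 174.6 346.6 202.4] model [332.2 179.2 344.6 196.2]
```

Block held. Now I lower it, check the pose and release.

```bash

python3 -m inch '[{"ax":0,"ay":0,"az":0,"x":0,"y":4,"z":0.5,"hand":1},{"ax":0,"ay":0,"az":0,"x":0,"y":4,"z":0,"hand":1},{"ax":0,"ay":0,"az":0,"x":0,"y":3,"z":0,"hand":1},{"ax":0,"ay":0,"az":0,"x":0,"y":0,"z":0,"hand":1},{"ax":0,"ay":0,"az":0,"x":0,"y":0,"z":0,"hand":1}]'
python3 -c "
from h import *
go([.5313,.027,-.0254],-89.15)"
```

```text
time: 34.7
eef_pos: [0.5305, 0.0271, -0.0227]
tcp_rot: [0.504, -0.497, 0.496, -0.503]
contact_force: [-0.5, -0.7, 0.2]
opening: 0.806
t 34.70 tcp [ 0.5305  0.0271 -0.0227] yaw -89.16 tilt [-0.001  0.   ] ay -0.000 open 0.806 F [-0.5 -0.7  0.2]
  shift xyz mm [0.1 2.7 0.8]
```

```bash

python3 -m inch '[{"ax":0,"ay":0,"az":0,"x":0,"y":1.5,"z":0.5,"hand":1},{"ax":0,"ay":0,"az":0,"x":0,"y":1.2,"z":0,"hand":1},{"ax":0,"ay":0,"az":0,"x":0,"y":0,"z":0,"hand":1},{"ax":0,"ay":0,"az":0,"x":0,"y":0,"z":0,"hand":1},{"ax":0,"ay":0,"az":0,"x":0,"y":0,"z":0,"hand":1}]'
python3 -c "
from h import *
go([.5313,.027,-.0254],-89.15)"
python3 -m inch '[{"ax":0,"ay":0,"az":0,"x":0,"y":0,"z":0,"hand":-0.8},{"ax":0,"ay":0,"az":0,"x":0,"y":0,"z":0,"hand":-1},{"ax":0,"ay":0,"az":0,"x":0,"y":0,"z":0,"hand":-1},{"ax":0,"ay":0,"az":0,"x":0,"y":0,"z":0,"hand":-1},{"ax":0,"ay":0,"az":0,"x":0,"y":0,"z":0,"hand":-1}]'
python3 -m inch '[{"ax":0,"ay":0,"az":0,"x":0,"y":-12,"z":0,"hand":-1},{"ax":0,"ay":0,"az":0,"x":0,"y":-25,"z":0,"hand":-1},{"ax":0,"ay":0,"az":0,"x":0,"y":-35,"z":0,"hand":-1},{"ax":0,"ay":0,"az":0,"x":0,"y":-40,"z":0,"hand":-1},{"ax":0,"ay":0,"az":0,"x":0,"y":-40,"z":0,"hand":-1}]'
python3 -m inch '[{"ax":0,"ay":0,"az":0,"x":0,"y":-40,"z":0,"hand":-1},{"ax":0,"ay":0,"az":0,"x":0,"y":-40,"z":0,"hand":-1},{"ax":0,"ay":0,"az":0,"x":-20,"y":-15,"z":-5,"hand":-1},{"ax":0,"ay":0,"az":0,"x":-36,"y":0,"z":-8,"hand":-1},{"ax":0,"ay":0,"az":0,"x":-38,"y":0,"z":-8,"hand":-1}]'
python3 -m inch '[{"ax":0,"ay":0,"az":0,"x":-38,"y":0,"z":-12,"hand":-1},{"ax":0,"ay":0,"az":0,"x":-38,"y":0,"z":-14,"hand":-1},{"ax":0,"ay":0,"az":0,"x":-36,"y":0,"z":-18,"hand":-1},{"ax":0,"ay":0,"az":0,"x":-36,"y":0,"z":-18,"hand":-1},{"ax":0,"ay":0,"az":0,"x":-36,"y":0,"z":-18,"hand":-1}]'
python3 -m inch '[{"ax":0,"ay":0,"az":0,"x":-36,"y":0,"z":-18,"hand":-1},{"ax":0,"ay":0,"az":0,"x":-36,"y":0,"z":-18,"hand":-1},{"ax":0,"ay":0,"az":0,"x":-36,"y":0,"z":-18,"hand":-1},{"ax":0,"ay":0,"az":0,"x":-20,"y":0,"z":-9,"hand":-1},{"ax":0,"ay":0,"az":0,"x":0,"y":0,"z":0,"hand":-1}]'
python3 - <<'E'
from m import *
go(); c=read_camera("top"); s=read_camera("side")
B2=dict(B); B2["block"]=(280,155,345,195); mod["block"]=box(.028,.07,.016,np.radians(.85))
scan(c,["tape","block"],B2)
it=[box(.063,.113,.017)+[.5805,.132,0],cyl(.034,0,.018)+[.5835,-.0765,0],cyl(.0165,0,.034)+[.5835,-.0765,0],cyl(.019,0,.042)+[.582,.0277,0],box(.028,.07,.016,np.radians(.85))+[.531,.027,0],cyl(.0095,.046,.061)+[.5805,.132,.017]]
overlay(c,it,"pics/a.png",(215,115,405,195),4.2); overlay(s,[],"pics/b.png",(320,130,400,235),5)
a=cv2.imread("pics/a.png"); b=cv2.imread("pics/b.png"); print(a.shape,b.shape)
E
```

```text
time: 35.12
eef_pos: [0.5315, 0.0272, -0.0248]
tcp_rot: [-0.504, 0.496, -0.496, 0.504]
contact_force: [-0.3, -0.4, 0.7]
opening: 0.811
t 35.12 tcp [ 0.5315  0.0272 -0.0248] yaw -89.15 tilt [ 0. -0.] ay 0.000 open 0.811 F [-0.3 -0.4  0.7]
  shift xyz mm [ 0.2  0.6 -0.2]
time: 35.53
eef_pos: [0.5315, 0.0271, -0.0248]
tcp_rot: [-0.504, 0.496, -0.496, 0.504]
contact_force: [0.6, 0.3, -0.1]
opening: 0.996
time: 35.95
eef_pos: [0.5306, 0.0273, 0.1291]
tcp_rot: [0.504, -0.497, 0.496, -0.503]
contact_force: [1.8, -0.8, 0.2]
opening: 1.003
time: 36.37
eef_pos: [0.51, 0.121, 0.2259]
tcp_rot: [-0.501, 0.496, -0.499, 0.504]
contact_force: [-0.1, 0.0, -0.5]
opening: 1.001
time: 36.78
eef_pos: [0.425, 0.3051, 0.2233]
tcp_rot: [-0.503, 0.496, -0.496, 0.504]
contact_force: [1.0, 0.3, -0.7]
opening: 0.999
time: 37.2
eef_pos: [0.3589, 0.4339, 0.2232]
tcp_rot: [-0.505, 0.495, -0.495, 0.505]
contact_force: [-0.2, -0.7, 0.9]
opening: 0.995
t 37.20 tcp [0.3589 0.4339 0.2232] yaw -88.86 tilt [-0.     0.002] ay -1.551 open 0.995 F [-0.2 -0.7  0.9]
tape [ 0.5834 -0.0766] area 1003 1013 ang 90.0
block [0.5282 0.0266] area 578 582 ang 90.0
(336, 798, 3) (525, 400, 3)
```

View pics/a.png

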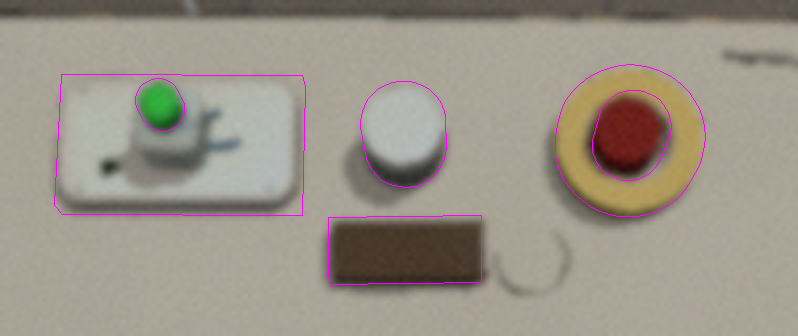

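View pics/b.png

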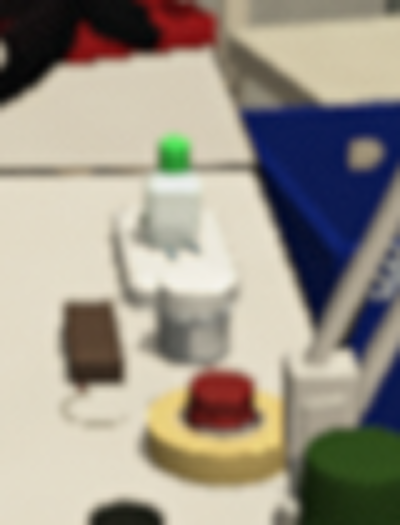

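```bash
python3 -c "
from plant import *
sign_off(); s=get_state(); print(s['time'],s['contact_force'])"
```

```text
the job is handed in; nothing more can be done
the job is handed in; nothing more can be done
```

The painting corner is set out as you asked, in the order asked, and the job is handed in at about 37 s of the 106 s allowed. The gripper is open and well clear. I sent the hand-in together with opening the last side picture, so that picture did not inform it. It shows everything standing as placed.

| Item | Last check |
|---|---|
| Red pot | Upright, down in the hole of the roll |
| White pot | Top centre at about (0.582, 0.028). The midpoint of roll and tin is about (0.582, 0.028), with the tin's position good to about 2 mm |
| Glue bottle | Upright, within about 2 mm of the middle of the lid |
| Sanding block | Flat, centred on the white pot to about 1 mm, and parallel to the roll-to-tin line |

- **Block gap:** the arm's position puts the block about 18 mm from the white pot. The top-camera fit says about 20 mm, though that camera read the block about 1 mm too near the robot earlier.
- **Tin and black-capped pots:** I worked around them and the tin looks unmoved, but I did not re-measure the black-capped pots.

Three things did not go to plan:
- **Fingertip height:** the fingertips stood about 30 mm higher than the stated geometry, so the first grasp of the red pot closed on air. I corrected for it from the pictures.
- **Red pot fit:** it caught on the roll's rim, at up to about 12 N, before going in. The side camera read y about 3 mm off from the top camera and the robot; the top camera proved right.
- **Sanding block:** I turned the wrong way at first, then moved it in two grips. Gripping it across at the final spot would have hit the white pot.

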